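Turn the hand countersink end for end into its sleeve

TASK

Someone left the orange-handled hand countersink cutter-down in the leaning blue pot. Pull it out, turn it end for end, and put it handle-down, fully home, into the leaning yellow sleeve so that its cutter points up and out; let go of it there. Leave the mallet, brass nut blank, dial indicator and oil bottle where they are.

Things in the scene. Friction and masses are not known exactly. Their poses are not given: they have to be found in the camera images.
- cs_mid (a point): the hand countersink, 200 mm long, round, 0.22 kg: orange handle 28 mm diameter, 120 mm long; steel shank 12 mm diameter, 55 mm; steel cutter 30 mm diameter, 25 mm, ending in a blunt cone. This point is on its axis half-way along (20 mm inside the handle's shank end); z runs along the tool from the handle's butt to the cutter. It balances about 127 mm from the butt
- cs_butt (a point): centre of the end face of the countersink's handle (its butt), 100 mm from cs_mid along -z
- cs_tip (a point): tip of the countersink's cutter, 100 mm from cs_mid along +z
- pot_floor (a point): centre of the inner floor of the leaning blue pot, a steel tube closed below, fixed on a dark stand (plate 130 x 90 x 8 mm); z runs up its axis and out of its mouth, 40 degrees above level; y is level. Inner diameter 44 mm, depth 90 mm, wall 4 mm; floor 48 mm above the bench. At the start the countersink lies in it cutter-down on the lower wall, 90 mm of handle standing out
- sleeve_floor (a point): centre of the inner floor of the leaning yellow sleeve with a black band, empty, made and mounted like the blue pot, but inner diameter 38 mm, depth 55 mm, wall 4 mm; floor 48 mm above the bench; z runs up its axis and out of its mouth, 40 degrees above level; y is level
- mallet: bystander: loose wooden mallet lying on the bench, handle 28 mm diameter and 180 mm long, head 55 x 110 x 60 mm; origin on the bench under it, x from handle to head
- nut_blank: bystander: loose hexagonal brass blank, 60 mm across flats, 30 mm high; origin at the centre of its underside
- indicator: bystander: loose dial indicator in a chrome case lying face up, 58 mm diameter, 22 mm high, thin stem along +x (to 82 mm) ; origin at the centre of its underside
- oil_can: bystander: loose green oil bottle with a red cap, 56 mm diameter, 150 mm high, standing; origin at the centre of its underside

How it is judged (in metres and radians):
On the way, in this order (a step that is already met when the one before it is completed fails the run):
1. the countersink is drawn out of the blue pot, cutter clear of its mouth (z of cs_tip in the frame of pot_floor above 0.092 m), for 0.1 s.
2. the countersink is turned end for end: cutter end clearly higher than the butt (angle between cs_mid's own z axis and vertical below 1.2 rad), for 0.1 s.
At the end, for the whole second after the job is handed in: The countersink stands handle-down in the yellow sleeve, cutter up and out: its butt within 12 mm of the centre of the sleeve's inner floor, its axis within 15 degrees of the sleeve's axis, and it stays there (distance between cs_butt and sleeve_floor below 0.012 m and angle between the z axis of cs_mid and the z axis of sleeve_floor, either way round below 0.26 rad and angle between cs_mid's own z axis and vertical below 1.3 rad); the robot touches nothing.
It fails at once if the mallet is moved more than 20 mm (distance of mallet from where it was at the start of the episode above 0.02 m).
It fails at once if the brass nut blank is moved more than 20 mm (distance of nut_blank from where it was at the start of the episode above 0.02 m).
It fails at once if the dial indicator is moved more than 20 mm (distance of indicator from where it was at the start of the episode above 0.02 m).
It fails at once if the oil bottle is moved more than 20 mm (distance of oil_can from where it was at the start of the episode above 0.02 m).
It also fails if it takes over 48 s, if anything falls off the work surface, if the arm or the gripper's body presses on something with over 40 N, if the wrist force passes 120 N, or if a joint passes its speed limit or range.

ROBOT

A 7-joint arm with a two-finger parallel gripper is mounted at the origin on the work surface. World frame = base frame: x ahead of the robot, y to its left, z up, the work surface at z = 0. Lengths are in mm, angles in rad, forces in N, time in s.
With the tool pointing down it reaches from about 425 to 875 mm from the base axis. Payload 8.4 kg.
Tool frame: the origin (TCP) lies midway between the tips of the shut fingers; the grasp point (between the pads) lies 19 mm behind it; z points along the fingers, y is the line along which they close (so a half turn about z gives the same grasp; the last joint's range is limited). The gripper opens to 87 mm and grips with 3 to 60 N. Pads are 19 mm wide; open, the fingers measure 117 mm over their backs; the gripper's body (75 mm by 190 mm) begins 51 mm behind the grasp point.
Start: joints at [-1.349, 0.333, 0.04, 1.465, -0.013, 1.343, -0.059], TCP at [204.962, 616.808, 184.046] pointing down, gripper open.
Joint ranges: [-2.58, 2.58], [-0.38, 2.09], [-1.3, 1.39], [0.25, 2.4], [-1.5, 4.64], [0.08, 2.09], [-2.65, 2.65]. Speed limits (rad/s): [2.22, 2.22, 2.79, 2.79, 3.14, 3.14, 3.14].

INTERFACE

Orientations are given as a unit quaternion [w, x, y, z].
In Python, from cell import telemetry, eyes, job gives the robot as it stands. The module is installed in compiled form; this text tells all that it offers.
- The arm moves only by the tool drive_tool, never from a script. Its argument "rows" is a list of rows, each an object of numbers: "dx", "dy", "dz": the shift along the tool's x, y, z in m; "spin": the turn about the tool's z in degrees; "hand": the opening in per cent of the stroke, from 0 (shut) to 100 (fully open). In form: [{"dx": .., "dy": .., "dz": .., "spin": .., "hand": ..}, ...]. A call has 1 to 8 rows; each row shifts and turns the commanded pose from where the row before left it, along the tool's axes as they then stand; what a row does not reach is not made up. A row lasts 1/8 s, in which the tool goes at most 62.5 mm and 10.7 degrees, less where a joint would pass 70% of its speed; a pose out of reach is approached as far as the arm can. A call is refused whole if a number of a shift passes 0.0625 or a number of a turn 10.7, either way. A call with a gripper value outside its range is refused whole. The fingers move at their own pace and stop on an object; "squeeze" is the grip in N (left out, the last holds). Time passes only in rows, so rows that do not move let the fingers close. It gives the time, the measured TCP pose, the force, the opening and the grip force at its end, in the units of the state.
- telemetry.read_state(): the state, without advancing time (a new reading comes with each control period).
- eyes.read_camera(name): name is "scene" or "top"; returns a dict with "pixels" (384x512x3 uint8, red, green, blue), "K" (3x3 intrinsics, pixels), "world_to_cam" (4x4, takes a point from world to camera coordinates). Camera axes: x right, y down, z forward; pixel columns grow to the right and rows downward; lengths in mm; the calibration is good to about 2 mm. A picture is of the moment at which its call begins. There is no depth.
- job.sign_off(): hands the job in; it is judged then, once.
The state is a dict: "time_s": time; "joints": joint angles; "joint_vel": joint speeds; "effort": joint torques, N m; "tool_pos": TCP position; "eef_rot": TCP orientation; "contact_force": force on the tool from outside, world axes, zero at the start; "torque": the same for the moment, N m; "grip_width": finger opening in mm; "finger_force": force on a finger pad.
Only numpy, scipy, OpenCV 4.12 (cv2) and the standard library are available. Lean on these libraries where they do the work, as an engineer would, in place of code of your own. Each camera call takes 0.05 s, during which the arm holds its last target. There are 200 camera calls.

## Working session

There is one attempt and no reset: what is moved stays moved. The work goes in short steps, Python scripts to look and compute and a tool call to move; the robot and the scene stay as the last step left them, time stands still between calls to the robot, and variables do not carry over. Pictures are saved under pics/ and viewed, at most 10 in all, crops included, and the job is handed in when it is done.

Besides the shell and the picture viewer there is one more tool, called after "Call:" in YAML: its name, and indented under it one key for each argument. drive_tool: Moves the arm, as the interface text tells. Its arguments: {"type":"object","properties":{"rows":{"type":"array","items":{"type":"object","properties":{"dx":{"type":"number"},"dy":{"type":"number"},"dz":{"type":"number"},"spin":{"type":"number"},"hand":{"type":"number"}}}},"squeeze":{"type":"number"}},"required":["rows"]}

```bash
mkdir -p pics; python3 - <<'E'
from cell import telemetry, eyes
import cv2,numpy as np
print(telemetry.read_state())
for n in("scene","top"):
    d=eyes.read_camera(n); cv2.imwrite(f"pics/{n}0.png",d["pixels"][:,:,::-1]); print(d["K"].tolist() if hasattr(d["K"],'tolist') else d["K"]); print(np.round(d["world_to_cam"],4).tolist())
E
```

```text
{'time_s': 0.0, 'joints': array([-1.34923682,  0.33385423,  0.03985063,  1.46629443, -0.0134073 ,
        1.34330392, -0.05847305]), 'joint_vel': array([-0.00053045,  0.00120513,  0.00109545,  0.00057495,  0.00038001,
        0.00128729, -0.00024045]), 'effort': array([ 6.62579514e-04, -6.56388474e+01,  1.33572489e+00, -4.03779960e+01,
       -5.96300885e-02,  4.53017419e-02,  2.14851439e-04]), 'tool_pos': array([204.78154679, 616.32630446, 183.18430011]), 'eef_rot': array([-8.18560768e-05,  1.59678405e-01,  9.87168765e-01, -7.92907317e-04]), 'contact_force': array([ 0.35099522,  0.24015706, -0.15905211]), 'torque': array([ 0.0213327 , -0.00858199,  0.03809218]), 'finger_force': 0.0, 'grip_width': 86.91752828641889}
[[443.80158737793806, 0.0, 257.02892405264123], [0.0, 443.80158737793806, 198.08442873973812], [0.0, 0.0, 1.0]]
[[-0.3496, 0.9369, 0.0033, 194.9613], [0.6598, 0.2487, -0.7091, -303.3823], [-0.6652, -0.2457, -0.7051, 1646.9754], [0.0, 0.0, 0.0, 1.0]]
[[373.0069164883013, 0.0, 253.66547282036936], [0.0, 373.0069164883013, 189.79753432835332], [0.0, 0.0, 1.0]]
[[0.0242, -0.9997, 0.0087, -9.8313], [-0.9847, -0.0253, -0.1723, 583.6546], [0.1724, -0.0044, -0.985, 1180.1265], [0.0, 0.0, 0.0, 1.0]]
```

View pics/scene0.png

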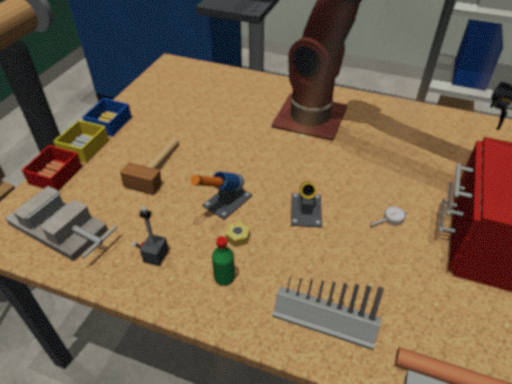

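View pics/top0.png

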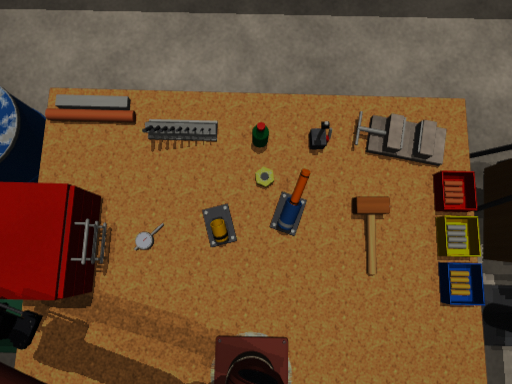

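```bash
python3 - <<'E'
import cv2,numpy as np
s=cv2.imread("pics/scene0.png");t=cv2.imread("pics/top0.png")
a=cv2.resize(s[155:235,180:340],None,fx=5,fy=5,interpolation=cv2.INTER_NEAREST)
b=cv2.resize(t[160:255,190:350],None,fx=5,fy=5,interpolation=cv2.INTER_NEAREST)
cv2.imwrite("pics/sc.png",a);cv2.imwrite("pics/tc.png",b)
E
```

```text
(no output)
```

View pics/sc.png

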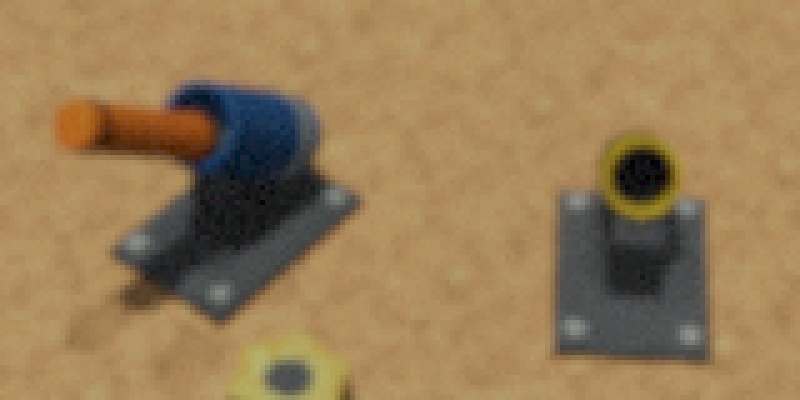

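View pics/tc.png

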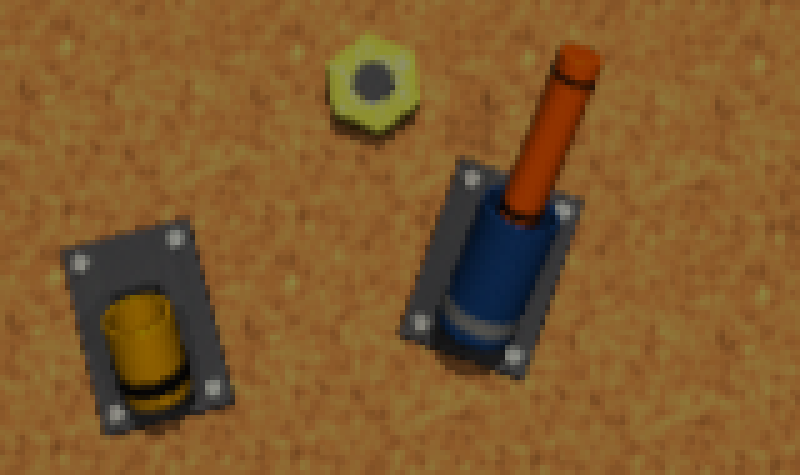

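```bash
cat > h.py <<'E'
import cv2,numpy as np
C={'scene':(np.array([[443.8016,0,257.0289],[0,443.8016,198.0844],[0,0,1]]),np.array([[-0.3496,0.9369,0.0033,194.9613],[0.6598,0.2487,-0.7091,-303.3823],[-0.6652,-0.2457,-0.7051,1646.9754]])),
'top':(np.array([[373.0069,0,253.6655],[0,373.0069,189.7975],[0,0,1]]),np.array([[0.0242,-0.9997,0.0087,-9.8313],[-0.9847,-0.0253,-0.1723,583.6546],[0.1724,-0.0044,-0.985,1180.1265]]))}
def ray(n,p):
    K,E=C[n];R=E[:,:3];return -R.T@E[:,3],R.T@np.linalg.inv(K)@np.array([p[0],p[1],1.])
def onz(n,p,z):
    o,d=ray(n,p);return o+d*(z-o[2])/d[2]
def tri(ps,pt):
    P=[C[n][0]@C[n][1] for n in('scene','top')]
    X=cv2.triangulatePoints(P[0],P[1],np.array(ps,float).reshape(2,1),np.array(pt,float).reshape(2,1));return (X[:3]/X[3]).ravel()
def proj(n,X):
    K,E=C[n];v=K@(E[:,:3]@np.array(X,float)+E[:,3]);return v[:2]/v[2]
def orange(img,roi=None): # bgr
    h=cv2.cvtColor(img,cv2.COLOR_BGR2HSV);return cv2.inRange(h,(3,190,90),(14,255,255))
def blob(m,near):
    n,l,st,ce=cv2.connectedComponentsWithStats(m)
    c=[i for i in range(1,n) if st[i,4]>25]
    i=min(c,key=lambda i:np.hypot(*(ce[i]-near)));ys,xs=np.nonzero(l==i);return np.c_[xs,ys].astype(np.float32)
def axis(pts):
    vx,vy,x,y=cv2.fitLine(pts,cv2.DIST_L2,0,.01,.01).ravel();d=np.array([vx,vy]);c=np.array([x,y]);s=(pts-c)@d
    return c,d,c+d*s.min(),c+d*s.max(),len(pts)
def line3(a,b): # axis in scene, top -> 3d point, dir
    N=[];D=[]
    for n,(c,d) in(('scene',a),('top',b)):
        o,r1=ray(n,c);_,r2=ray(n,c+20*d);k=np.cross(r1,r2);k/=np.linalg.norm(k);N.append(k);D.append(k@o)
    v=np.cross(*N);v/=np.linalg.norm(v);return N,D,v
def on(n,p,L): # point on 3D line nearest the ray
    P,v=L;o,d=ray(n,p);A=np.c_[v,-d];t=np.linalg.lstsq(A,o-P,rcond=None)[0];return P+v*t[0]
E
python3 - <<'E'
from h import *
np.set_printoptions(precision=1,suppress=True)
s=cv2.imread("pics/scene0.png");t=cv2.imread("pics/top0.png")
A=axis(blob(orange(s),(209,180)));B=axis(blob(orange(t),(300,187)))
print(A,B)
N,D,v=line3(A[:2],B[:2]);P=np.linalg.lstsq(np.array(N),np.array(D),rcond=None)[0]
v=v if v[2]>0 else -v
L=(P,v);print('dir',v.round(3),np.degrees(np.arcsin(v[2])),np.degrees(np.arctan2(v[1],v[0])))
for n,q in(('scene',A),('top',B)): print(n,[on(n,e,L) for e in q[2:4]])
f=lambda n,c:(np.array(c)+.5)/5-.5+np.array((180,155) if n=='scene' else (190,160))
for nm,n,cs in(('sl','top',[(62,250),(188,220),(233,403),(103,433)]),('sl','scene',[(558,190),(705,202),(708,358),(555,355)]),('bl','top',[(460,158),(582,200),(522,378),(402,335)]),('bl','scene',[(115,250),(220,322),(360,200)])):
    X=np.array([onz(n,f(n,c),8)[:2] for c in cs]);e=np.diff(np.r_[X,X[:1]],axis=0)
    print(nm,n,X.tolist() and X.round(0).tolist(),X.mean(0),np.linalg.norm(e,axis=1),np.degrees(np.arctan2(e[:,1],e[:,0])))
print('mouth',tri(f('scene',(641,175)),f('top',(137,315))),'bluemouth',onz('top',f('top',(524,205)),110))
for nm,p,z in(('nut',(264.5,177),30),('can',(260,141),0),('mallet head',(372,205),60),('mallet end',(372,272),20),('ind',(145,241),22),('lever',(319,146),0)): print(nm,onz('top',p,z))
E
```

```text
(array([207.8, 180.4], dtype=float32), array([1., 0.], dtype=float32), array([191.9, 179.7], dtype=float32), array([222., 181.], dtype=float32), 174) (array([298.8, 188.7], dtype=float32), array([ 0.4, -0.9], dtype=float32), array([293.3, 201.7], dtype=float32), array([304.1, 176.3], dtype=float32), 232)
dir [ 0.8 -0.3  0.6] 36.40792548700424 -20.267200966679646
scene [array([ 629.1, -153.5,  170.5]), array([ 529.6, -116.8,   92.3])]
top [array([ 540.2, -120.7,  100.6]), array([ 610.7, -146.8,  156. ])]
sl top [[519.0, 177.0], [541.0, 93.0], [419.0, 59.0], [397.0, 144.0]] [469.1 118.4] [ 87.3 127.1  88.5 126. ] [ -75.  -164.3  104.3   15.2]
sl scene [[421.0, 60.0], [399.0, 146.0], [521.0, 179.0], [549.0, 98.0]] [472.6 120.6] [ 88.8 126.1  86.2 134. ] [ 103.9   15.4  -70.9 -163.4]
bl top [[589.0, -91.0], [562.0, -174.0], [440.0, -134.0], [467.0, -53.0]] [ 514.5 -113.2] [ 87.7 128.   85.1 127.3] [-107.9  161.7   71.7  -17.2]
bl scene [[562.0, -170.0], [593.0, -89.0], [471.0, -50.0]] [ 541.8 -102.9] [ 86.7 127.6 150.4] [ 69.1 162.1 -53.1]
mouth [469.6 118.6  84.3] bluemouth [ 542.3 -123.1  110. ]
nut [632.1 -30.9  30. ]
can [767.4 -13.6   0. ]
mallet head [ 541.7 -382.2   60. ]
mallet end [ 326.5 -388.5   20. ]
ind [408.6 357.9  22. ]
lever [ 754.7 -221.4    0. ]
```

Call:
drive_tool:
  rows:
    - {"dx": -0.045,"dy": -0.046,"dz": -0.03,"hand": 100}
    - {"dx": -0.045,"dy": -0.046,"dz": -0.03}
    - {"dx": -0.045,"dy": -0.046,"dz": -0.02}
    - {"dx": -0.045,"dy": -0.046}
    - {"dx": -0.045,"dy": -0.046}
    - {"dx": -0.045,"dy": -0.046}
    - {"dx": -0.045,"dy": -0.046}
    - {"dx": -0.045,"dy": -0.046}

```text
invalid input at $.rows[0]: expected keys dx, dy, dz, spin, hand
```

Call:
drive_tool:
  rows:
    - {"dx": -0.045,"dy": -0.046}
    - {"dx": -0.045,"dy": -0.046}
    - {"dx": -0.045,"dy": -0.046}
    - {"dx": -0.045,"dy": -0.046}
    - {"dx": -0.03,"dy": -0.03}
    - {}

```text
invalid input at $.rows[0]: expected keys dx, dy, dz, spin, hand
```

```bash
cat >> h.py <<'E'
def st():
    from cell import telemetry
    from scipy.spatial.transform import Rotation as Ro
    s=telemetry.read_state();q=s['eef_rot'];R=Ro.from_quat([q[1],q[2],q[3],q[0]]).as_matrix()
    return s,np.array(s['tool_pos']),R
def rel(target,heading=None): # grasp-point target -> tool-frame shift
    s,p,R=st();g=p+19*R[:,2]*-1
    x=np.degrees(np.arctan2(R[1,0],R[0,0]))
    print('t',round(s['time_s'],2),'grasp',g.round(1),'xhead',x.round(1),'shift mm',(R.T@(np.array(target)-g)).round(1))
    if heading is not None: print('spin',((-(heading-x))+90)%180-90)
E
python3 - <<'E'
from h import *
rel((577,-134,131),-18)
E
```

```text
t 0.1 grasp [204.8 616.4 202.3] xhead 161.6 shift mm [-589.8 -594.7   72.2]
spin -0.3797949757149581
```

All keys needed.

Call:
drive_tool:
  rows:
    - {"dx": -0.045,"dy": -0.0455,"dz": -0.03,"spin": 0,"hand": 100}
    - {"dx": -0.045,"dy": -0.0455,"dz": -0.03,"spin": 0,"hand": 100}
    - {"dx": -0.045,"dy": -0.0455,"dz": -0.02,"spin": 0,"hand": 100}
    - {"dx": -0.045,"dy": -0.0455,"dz": 0,"spin": 0,"hand": 100}
    - {"dx": -0.045,"dy": -0.0455,"dz": 0,"spin": 0,"hand": 100}
    - {"dx": -0.045,"dy": -0.0455,"dz": 0,"spin": 0,"hand": 100}
    - {"dx": -0.045,"dy": -0.0455,"dz": 0,"spin": 0,"hand": 100}
    - {"dx": -0.045,"dy": -0.0455,"dz": 0,"spin": 0,"hand": 100}

```text
time_s: 1.1
tool_pos: [420.4, 179.7, 255.7]
eef_rot: [-0.0, 0.16, 0.987, 0.0]
contact_force: [1.8, 0.5, -0.1]
grip_width: 86.5
finger_force: 0.0
```

Call:
drive_tool:
  rows:
    - {"dx": -0.045,"dy": -0.0455,"dz": 0,"spin": 0,"hand": 100}
    - {"dx": -0.045,"dy": -0.0455,"dz": 0,"spin": 0,"hand": 100}
    - {"dx": -0.045,"dy": -0.0455,"dz": 0,"spin": 0,"hand": 100}
    - {"dx": -0.045,"dy": -0.0455,"dz": 0,"spin": 0,"hand": 100}
    - {"dx": -0.045,"dy": -0.0455,"dz": 0,"spin": 0,"hand": 100}
    - {"dx": 0,"dy": 0,"dz": 0,"spin": 0,"hand": 100}
    - {"dx": 0,"dy": 0,"dz": 0,"spin": 0,"hand": 100}

```text
time_s: 1.98
tool_pos: [558.2, -98.1, 255.2]
eef_rot: [-0.001, 0.16, 0.987, -0.0]
contact_force: [0.1, -0.5, -0.6]
grip_width: 86.7
finger_force: 0.0
```

```bash
python3 - <<'E'
from h import *
rel((577,-134,131),-18)
E
```

```text
t 1.98 grasp [558.2 -98.1 274.2] xhead 161.6 shift mm [-29.3 -28.  143.2]
spin -0.4090813982339796
```

Call:
drive_tool:
  rows:
    - {"dx": -0.029,"dy": -0.028,"dz": 0.02,"spin": 0,"hand": 100}
    - {"dx": 0,"dy": 0,"dz": 0.045,"spin": 0,"hand": 100}
    - {"dx": 0,"dy": 0,"dz": 0.045,"spin": 0,"hand": 100}
    - {"dx": 0,"dy": 0,"dz": 0.033,"spin": 0,"hand": 100}
    - {"dx": 0,"dy": 0,"dz": 0,"spin": 0,"hand": 100}
    - {"dx": 0,"dy": 0,"dz": 0,"spin": 0,"hand": 25}
    - {"dx": 0,"dy": 0,"dz": 0,"spin": 0,"hand": 25}
    - {"dx": 0,"dy": 0,"dz": 0,"spin": 0,"hand": 25}
  squeeze: 30

```text
time_s: 2.98
tool_pos: [577.8, -134.1, 113.9]
eef_rot: [0.001, 0.16, 0.987, 0.0]
contact_force: [0.6, -0.5, -0.9]
grip_width: 64.6
finger_force: 0.0
```

Call:
drive_tool:
  rows:
    - {"dx": 0,"dy": 0,"dz": 0,"spin": 0,"hand": 0}
    - {"dx": 0,"dy": 0,"dz": 0,"spin": 0,"hand": 0}
    - {"dx": 0,"dy": 0,"dz": 0,"spin": 0,"hand": 0}
    - {"dx": 0,"dy": 0,"dz": 0,"spin": 0,"hand": 0}
  squeeze: 30

```text
time_s: 3.48
tool_pos: [577.1, -134.2, 112.7]
eef_rot: [-0.0, 0.16, 0.987, -0.0]
contact_force: [-0.3, 0.5, -0.2]
grip_width: 25.3
finger_force: 0.0
```

```bash
python3 - <<'E'
from h import *
rel((577,-134,131),-18)
E
```

```text
t 3.48 grasp [ 577.1 -134.2  131.7] xhead 161.6 shift mm [0.2 0.1 0.7]
spin -0.38635605153092456
```

Call:
drive_tool:
  rows:
    - {"dx": 0,"dy": 0,"dz": 0,"spin": 0,"hand": 20}

```text
time_s: 3.6
tool_pos: [577.2, -134.2, 112.7]
eef_rot: [-0.0, 0.16, 0.987, -0.0]
contact_force: [0.3, 0.4, 1.1]
grip_width: 19.7
finger_force: 0.0
```

```bash
python3 - <<'E'
from h import *
from cell import eyes
o=[]
for n,(x,y) in(('scene',(150,130)),('top',(250,130))):
    p=eyes.read_camera(n)["pixels"][:,:,::-1]; cv2.imwrite(f"pics/{n}1.png",p)
    o.append(cv2.resize(p[y:y+100,x:x+100],None,fx=4,fy=4,interpolation=cv2.INTER_CUBIC))
cv2.imwrite("pics/c1.png",np.hstack(o))
E
```

```text
(no output)
```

View pics/c1.png

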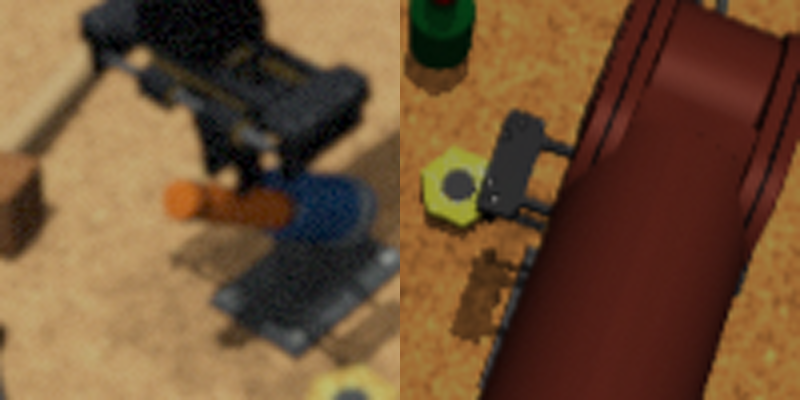

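```bash
python3 - <<'E'
from h import *
print(proj('scene',(577,-134,113)),proj('scene',(577,-134,132)))
print(proj('top',(577,-134,132)),proj('top',(577,-134,113)))
for z in (110,120,130,140): print(z,onz('scene',(208,180.5),z),onz('top',(298.8,188.7),z))
s=cv2.imread("pics/scene1.png");A=axis(blob(orange(s),(203,180)));print(A)
s=cv2.imread("pics/scene0.png");h=cv2.cvtColor(s,cv2.COLOR_BGR2HSV);m=cv2.inRange(h,(3,150,80),(16,255,255));p=blob(m,(208,180));print(axis(p),p.mean(0))
m=m[170:195,188:228];print('\n'.join(''.join('#' if v else '.' for v in r) for r in m))
t=cv2.imread("pics/top0.png");m=cv2.inRange(cv2.cvtColor(t,cv2.COLOR_BGR2HSV),(3,190,90),(14,255,255))[165:212,288:315];print('\n'.join(''.join('#' if v else '.' for v in r) for r in m))
E
```

```text
[208.89469478 184.90179749] [208.38179378 179.78469697]
[298.82191341 188.54221019] [298.04616591 189.60698943]
110 [ 558.78966571 -145.4317222   110.        ] [ 580.47642338 -136.77181085  110.        ]
120 [ 568.42579108 -140.13094543  120.        ] [ 578.66415754 -135.49780327  120.        ]
130 [ 578.06191645 -134.83016867  130.        ] [ 576.8518917 -134.2237957  130.       ]
140 [ 587.69804182 -129.5293919   140.        ] [ 575.03962586 -132.94978813  140.        ]
(array([203.61745, 180.39597], dtype=float32), array([0.9923158 , 0.12373058], dtype=float32), array([191.7609 , 178.91759], dtype=float32), array([219.94614, 182.43198], dtype=float32), 149)
(array([206.01389, 180.39236], dtype=float32), array([0.9973412 , 0.07287325], dtype=float32), array([190.7605 , 179.27783], dtype=float32), array([222.10463, 181.56807], dtype=float32), 288) [206.01389 180.39236]
........................................
........................................
........................................
........................................
........................................
.....######.
[... 1423 characters left out ...]

.......##########..........
......###########..........
......##########...........
......##########...........
......#########............
.....#########.............
....###########............
.....########..............
.....#########.............
....#########..............
....########...............
...#########...............
...########................
....#######................
....######.................
......###..................
...........................
...........................
...........................
...........................
...........................
...........................
...........................
...........................
...........................
```

```bash
python3 - <<'E'
from h import *
p=cv2.imread("pics/scene1.png")[125:200,165:250]
cv2.imwrite("pics/c2.png",cv2.convertScaleAbs(cv2.resize(p,None,fx=8,fy=8,interpolation=cv2.INTER_CUBIC),alpha=1.6,beta=20))
E
```

```text
(no output)
```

View pics/c2.png

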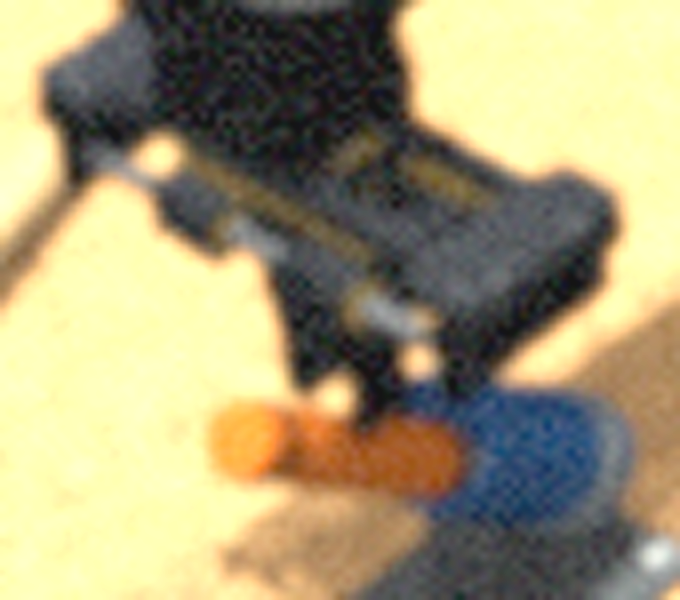

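```bash
python3 - <<'E'
from h import *
X=tri((231,154),(277.5,170.5));print(X,proj('scene',X),proj('top',X))
p=np.array([577,-134,0.]);y=np.array([.315,.949,0])
for d in(60,95):
  for z in(183,200,220,240):
    q=p+d*y+[0,0,z];print(d,z,proj('scene',q),proj('top',q))
E
```

```text
[600.82676481 -54.94030277 263.0590709 ] [229.91630399 153.85962349] [276.20274262 170.90230569]
60 183 [223.96841802 175.07190357] [281.80932988 178.73543391]
60 200 [223.63931744 170.08673993] [282.29398903 177.55902965]
60 220 [223.24307621 164.08454042] [282.88366103 176.12772963]
60 240 [222.83667806 157.92848541] [283.49552743 174.64255753]
95 183 [234.2688761  180.88336412] [270.64287155 174.80356879]
95 200 [234.04612682 175.89138678] [270.95488293 173.56854528]
95 220 [233.77784739 169.87904486] [271.33447834 172.06600632]
95 240 [233.50259287 163.71038615] [271.72833726 170.50700858]
```

Call:
drive_tool:
  rows:
    - {"dx": 0,"dy": 0,"dz": 0,"spin": 0,"hand": 100}
    - {"dx": 0,"dy": 0,"dz": 0,"spin": 0,"hand": 100}
    - {"dx": 0,"dy": 0,"dz": 0,"spin": 0,"hand": 100}
    - {"dx": 0,"dy": 0,"dz": 0,"spin": 0,"hand": 100}
    - {"dx": 0,"dy": 0,"dz": 0,"spin": 0,"hand": 100}
    - {"dx": 0,"dy": 0,"dz": 0.01,"spin": 0,"hand": 100}
    - {"dx": 0,"dy": 0,"dz": 0.01,"spin": 0,"hand": 100}

```text
time_s: 4.58
tool_pos: [577.0, -134.0, 91.9]
eef_rot: [-0.0, 0.16, 0.987, -0.0]
contact_force: [-0.5, 0.8, -0.3]
grip_width: 80.3
finger_force: 0.0
```

Call:
drive_tool:
  rows:
    - {"dx": 0,"dy": 0,"dz": 0.005,"spin": 0,"hand": 100}
    - {"dx": 0,"dy": 0,"dz": 0.005,"spin": 0,"hand": 100}
    - {"dx": 0,"dy": 0,"dz": 0,"spin": 0,"hand": 100}

```text
time_s: 4.95
tool_pos: [576.9, -134.1, 82.4]
eef_rot: [-0.0, 0.16, 0.987, -0.0]
contact_force: [0.5, -0.6, 0.6]
grip_width: 86.9
finger_force: 0.0
```

```bash
python3 - <<'E'
from h import *
from cell import eyes
p=eyes.read_camera("scene")["pixels"][:,:,::-1]; cv2.imwrite("pics/scene2.png",p);rel((577,-134,131),-18)
cv2.imwrite("pics/c3.png",cv2.convertScaleAbs(cv2.resize(p[125:200,165:250],None,fx=8,fy=8,interpolation=cv2.INTER_CUBIC),alpha=1.6,beta=20))
E
```

```text
t 5.0 grasp [ 577.1 -134.2  101.7] xhead 161.6 shift mm [  0.2   0.1 -29.3]
spin -0.38685949647060625
```

View pics/c3.png

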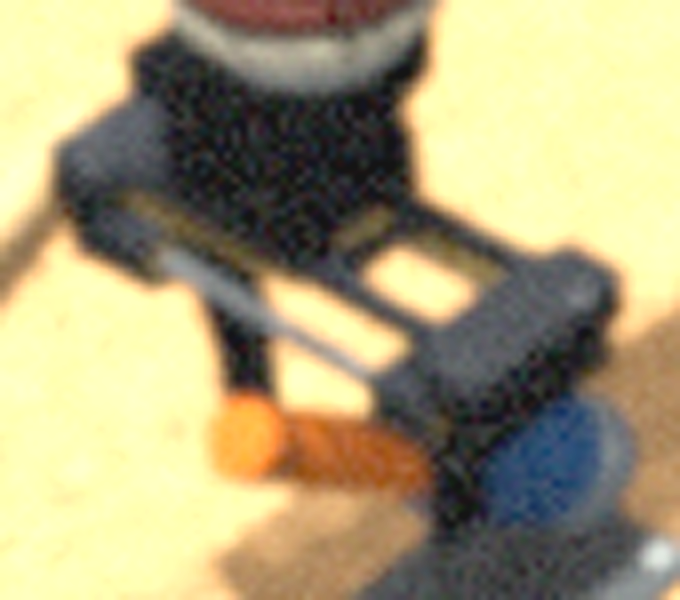

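Call:
drive_tool:
  rows:
    - {"dx": 0,"dy": 0,"dz": 0.008,"spin": 0,"hand": 0}
    - {"dx": 0,"dy": 0,"dz": 0,"spin": 0,"hand": 0}
    - {"dx": 0,"dy": 0,"dz": 0,"spin": 0,"hand": 0}
    - {"dx": 0,"dy": 0,"dz": 0,"spin": 0,"hand": 0}
    - {"dx": 0,"dy": 0,"dz": 0,"spin": 0,"hand": 0}
    - {"dx": 0,"dy": 0,"dz": 0,"spin": 0,"hand": 0}
    - {"dx": 0,"dy": 0,"dz": 0,"spin": 0,"hand": 0}
  squeeze: 30

```text
time_s: 5.88
tool_pos: [577.3, -134.1, 74.8]
eef_rot: [0.0, 0.16, 0.987, 0.0]
contact_force: [-0.8, 0.2, 0.2]
grip_width: 27.3
finger_force: 30.0
```

Call:
drive_tool:
  rows:
    - {"dx": 0,"dy": 0,"dz": 0,"spin": 0,"hand": 0}
    - {"dx": -0.006,"dy": 0,"dz": -0.006,"spin": 0,"hand": 0}
    - {"dx": -0.0115,"dy": 0,"dz": -0.0097,"spin": 0,"hand": 0}
    - {"dx": -0.0115,"dy": 0,"dz": -0.0097,"spin": 0,"hand": 0}
    - {"dx": -0.0115,"dy": 0,"dz": -0.0097,"spin": 0,"hand": 0}
    - {"dx": -0.0115,"dy": 0,"dz": -0.0097,"spin": 0,"hand": 0}
  squeeze: 50

```text
time_s: 6.62
tool_pos: [627.0, -150.7, 119.9]
eef_rot: [-0.0, 0.16, 0.987, -0.0]
contact_force: [0.7, 0.6, -3.2]
grip_width: 27.1
finger_force: 50.0
```

Call:
drive_tool:
  rows:
    - {"dx": -0.0115,"dy": 0,"dz": -0.0097,"spin": 0,"hand": 0}
    - {"dx": -0.0115,"dy": 0,"dz": -0.0097,"spin": 0,"hand": 0}
    - {"dx": -0.0115,"dy": 0,"dz": -0.0097,"spin": 0,"hand": 0}
    - {"dx": -0.0115,"dy": 0,"dz": -0.0097,"spin": 0,"hand": 0}
    - {"dx": -0.0115,"dy": 0,"dz": -0.0097,"spin": 0,"hand": 0}
    - {"dx": 0,"dy": 0,"dz": 0,"spin": 0,"hand": 0}

```text
time_s: 7.38
tool_pos: [681.9, -169.2, 168.4]
eef_rot: [0.0, 0.16, 0.987, -0.0]
contact_force: [0.0, 0.2, -2.8]
grip_width: 27.1
finger_force: 50.0
```

```bash
python3 - <<'E'
from h import *
from cell import eyes
o=[]
for n,(x,y) in(('scene',(130,120)),('top',(240,100))):
    p=eyes.read_camera(n)["pixels"][:,:,::-1]; cv2.imwrite(f"pics/{n}3.png",p)
    o.append(cv2.convertScaleAbs(cv2.resize(p[y:y+120,x:x+100],None,fx=4,fy=4,interpolation=cv2.INTER_CUBIC),alpha=1.5,beta=15))
cv2.imwrite("pics/c4.png",np.hstack(o));rel((577,-134,131),-18)
E
```

```text
t 7.47 grasp [ 680.7 -168.7  186.5] xhead 161.6 shift mm [109.3   0.3  55.6]
spin -0.392647344453394
```

View pics/c4.png

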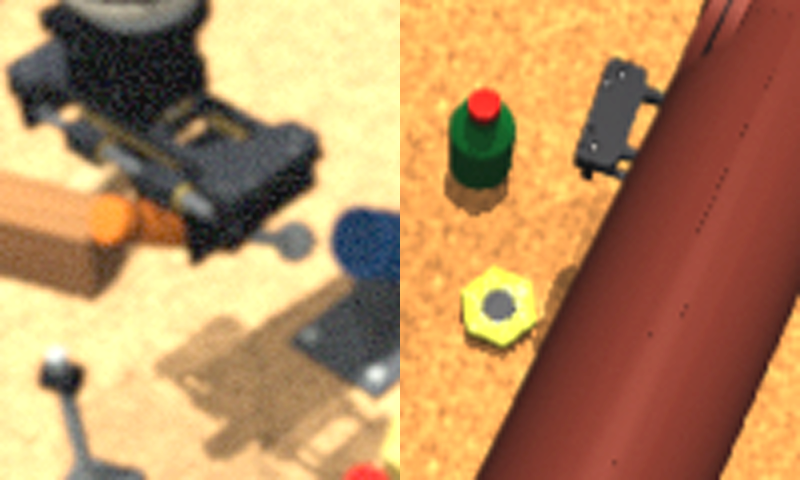

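```bash
python3 - <<'E'
from h import *
from cell import telemetry
print(telemetry.read_state()['joints'].round(2))
rel((640,160,200),15)
for n,near in(('scene',(157,173)),):
    p=cv2.imread("pics/scene3.png");q=blob(orange(p),near);print(axis(q))
E
```

```text
[-0.33  0.54  0.76  1.37 -0.37  1.38  1.68]
t 7.47 grasp [ 680.7 -168.7  186.5] xhead 161.6 shift mm [142.4 299.1 -13.5]
spin -33.39264734445342
(array([162.20111, 174.85475], dtype=float32), array([0.99614614, 0.08770872], dtype=float32), array([152.82137, 174.02888], dtype=float32), array([174.09666, 175.90213], dtype=float32), 179)
```

Call:
drive_tool:
  rows:
    - {"dx": 0,"dy": 0,"dz": -0.01,"spin": 10,"hand": 0}
    - {"dx": 0,"dy": 0,"dz": -0.01,"spin": 10,"hand": 0}
    - {"dx": 0,"dy": 0,"dz": -0.01,"spin": 10,"hand": 0}
    - {"dx": 0,"dy": 0,"dz": -0.01,"spin": 10,"hand": 0}
    - {"dx": 0,"dy": 0,"dz": 0,"spin": 10,"hand": 0}
    - {"dx": 0,"dy": 0,"dz": 0,"spin": 10,"hand": 0}
    - {"dx": 0,"dy": 0,"dz": 0,"spin": 10,"hand": 0}
    - {"dx": 0,"dy": 0,"dz": 0,"spin": 10,"hand": 0}

```text
time_s: 8.48
tool_pos: [680.4, -168.3, 207.5]
eef_rot: [-0.001, 0.759, 0.651, -0.0]
contact_force: [-0.5, 0.5, -2.6]
grip_width: 26.8
finger_force: 50.0
```

Call:
drive_tool:
  rows:
    - {"dx": 0,"dy": 0,"dz": 0,"spin": 10,"hand": 0}
    - {"dx": 0,"dy": 0,"dz": 0,"spin": 10,"hand": 0}
    - {"dx": 0,"dy": 0,"dz": 0,"spin": 10,"hand": 0}
    - {"dx": 0,"dy": 0,"dz": 0,"spin": 10,"hand": 0}
    - {"dx": 0,"dy": 0,"dz": 0,"spin": 10,"hand": 0}
    - {"dx": 0,"dy": 0,"dz": 0,"spin": 10,"hand": 0}
    - {"dx": 0,"dy": 0,"dz": 0,"spin": 6.6,"hand": 0}
    - {"dx": 0,"dy": 0,"dz": 0,"spin": 0,"hand": 0}

```text
time_s: 9.48
tool_pos: [680.6, -168.4, 207.5]
eef_rot: [-0.0, 0.991, 0.131, -0.0]
contact_force: [-0.2, 0.4, -3.4]
grip_width: 26.9
finger_force: 50.0
```

```bash
python3 - <<'E'
from h import *
from cell import telemetry
print(telemetry.read_state()['joints'].round(2),telemetry.read_state()['contact_force'].round(1))
rel((610,150,200),15)
E
```

```text
[-0.55  0.75  1.3   1.32 -0.72  1.57 -0.65] [-0.2  0.4 -3.4]
t 9.47 grasp [ 680.6 -168.4  226.5] xhead 15.1 shift mm [  14.5 -325.8   26.7]
spin 0.057042737968330925
```

Call:
drive_tool:
  rows:
    - {"dx": -0.04,"dy": 0,"dz": -0.04,"spin": 0,"hand": 0}
    - {"dx": -0.04,"dy": -0.02,"dz": -0.03,"spin": 0,"hand": 0}
    - {"dx": 0,"dy": -0.045,"dz": 0,"spin": 0,"hand": 0}
    - {"dx": 0,"dy": -0.045,"dz": 0,"spin": 0,"hand": 0}
    - {"dx": 0,"dy": -0.045,"dz": 0,"spin": 0,"hand": 0}
    - {"dx": 0,"dy": -0.045,"dz": 0,"spin": 0,"hand": 0}
    - {"dx": 0,"dy": -0.045,"dz": 0,"spin": 0,"hand": 0}
    - {"dx": 0,"dy": -0.045,"dz": 0,"spin": 0,"hand": 0}

```text
time_s: 10.48
tool_pos: [527.7, 91.9, 277.7]
eef_rot: [-0.001, 0.991, 0.132, -0.0]
contact_force: [-0.4, 0.0, -3.2]
grip_width: 26.6
finger_force: 50.0
```

Call:
drive_tool:
  rows:
    - {"dx": 0.04,"dy": -0.043,"dz": 0,"spin": 0,"hand": 0}
    - {"dx": 0.037,"dy": 0,"dz": 0.03,"spin": 0,"hand": 0}
    - {"dx": 0,"dy": 0,"dz": 0.03,"spin": 0,"hand": 0}
    - {"dx": 0,"dy": 0,"dz": 0.04,"spin": 0,"hand": 0}
    - {"dx": 0,"dy": 0,"dz": 0,"spin": 0,"hand": 0}

```text
time_s: 11.1
tool_pos: [589.6, 151.9, 175.6]
eef_rot: [0.0, 0.991, 0.132, -0.003]
contact_force: [-0.1, -0.1, -2.8]
grip_width: 27.0
finger_force: 50.0
```

```bash
cat >> h.py <<'E'
def look(k,sn,tn):
    from cell import eyes
    r={}
    for n,near in(('scene',sn),('top',tn)):
        p=eyes.read_camera(n)["pixels"][:,:,::-1]; cv2.imwrite(f"pics/{n}{k}.png",p)
        r[n]=axis(blob(orange(p),near));print(n,[np.round(v,2).tolist() for v in r[n]])
    return r
E
python3 - <<'E'
from h import *
from cell import telemetry
print(telemetry.read_state()['joints'].round(2),telemetry.read_state()['contact_force'].round(1))
rel((591,152,200),15);print(proj('scene',(591,152,200)),proj('top',(591,152,200)))
look(4,(300,150),(200,180))
E
```

```text
[-1.19  0.46  1.17  1.62 -0.43  1.36 -1.27] [-0.1 -0.1 -2.8]
t 11.1 grasp [589.7 151.9 194.6] xhead 15.1 shift mm [ 1.2  0.3 -5.4]
spin 0.14102673556742218
[311.25871434 190.88020934] [203.53083254 177.20438264]
scene [[312.6199951171875, 185.72999572753906], [0.10999999940395355, -0.9900000095367432], [311.0199890136719, 200.3300018310547], [314.2799987792969, 170.58999633789062], 290]
top [[89.29000091552734, 113.97000122070312], [1.0, 0.029999999329447746], [45.97999954223633, 112.86000061035156], [132.10000610351562, 115.05999755859375], 821]
```

```bash
python3 - <<'E'
from h import *
h=np.array([np.cos(np.radians(15)),np.sin(np.radians(15)),0])
for z in(194,210,225,232):
  for pt in(40,25):
    c,s=np.cos(np.radians(pt)),np.sin(np.radians(pt));v=h*c-np.array([0,0,s])
    g=np.array([589.7,151.9,z]);print(z,pt,proj('scene',g-40*v).round(1),proj('scene',g).round(1),proj('scene',g+80*v).round(1),proj('scene',g+160*v).round(1))
p=cv2.imread('pics/scene4.png')
cv2.imwrite("pics/c5.png",cv2.convertScaleAbs(cv2.resize(p[110:260,240:390],None,fx=4,fy=4,interpolation=cv2.INTER_CUBIC),alpha=1.5,beta=15))
E
```

```text
194 40 [312.2 176.1] [311.1 192.3] [309.  225.1] [306.9 258.4]
194 25 [311.9 177.2] [311.1 192.3] [309.6 223.7] [308.  256.8]
210 40 [312.8 171.1] [311.7 187.5] [309.6 220.7] [307.4 254.2]
210 25 [312.5 172.3] [311.7 187.5] [310.2 219.1] [308.5 252.4]
225 40 [313.4 166.4] [312.3 183. ] [310.1 216.4] [307.9 250.3]
225 25 [313.  167.7] [312.3 183. ] [310.7 214.8] [309.1 248.3]
232 40 [313.6 164.2] [312.6 180.8] [310.4 214.4] [308.2 248.4]
232 25 [313.3 165.5] [312.6 180.8] [311.  212.7] [309.4 246.4]
```

View pics/c5.png

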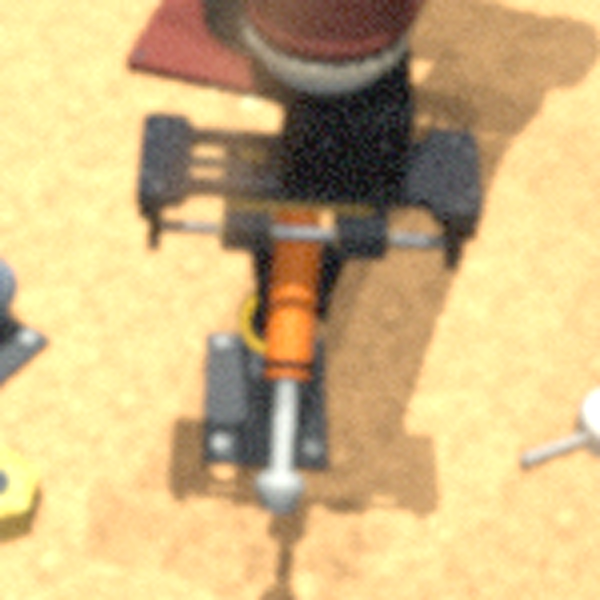

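Call:
drive_tool:
  rows:
    - {"dx": 0,"dy": 0,"dz": 0.02,"spin": 0,"hand": 0}
    - {"dx": 0,"dy": 0,"dz": 0.02,"spin": 0,"hand": 0}
    - {"dx": 0,"dy": 0,"dz": 0.01,"spin": 0,"hand": 0}
    - {"dx": 0,"dy": 0,"dz": 0.01,"spin": 0,"hand": 0}
    - {"dx": 0,"dy": 0,"dz": 0.01,"spin": 0,"hand": 0}
    - {"dx": 0,"dy": 0,"dz": 0,"spin": 0,"hand": 0}
  squeeze: 20

```text
time_s: 11.95
tool_pos: [591.5, 152.1, 107.4]
eef_rot: [0.0, 0.991, 0.131, -0.0]
contact_force: [0.9, -0.2, -2.4]
grip_width: 27.6
finger_force: 20.0
```

Call:
drive_tool:
  rows:
    - {"dx": 0,"dy": 0,"dz": 0.007,"spin": 0,"hand": 0}
    - {"dx": 0,"dy": 0,"dz": 0.007,"spin": 0,"hand": 0}
    - {"dx": 0,"dy": 0,"dz": 0.007,"spin": 0,"hand": 0}
    - {"dx": 0,"dy": 0,"dz": 0,"spin": 0,"hand": 0}

```text
time_s: 12.45
tool_pos: [591.5, 152.1, 86.4]
eef_rot: [0.0, 0.991, 0.131, -0.001]
contact_force: [-0.6, -0.8, -2.2]
grip_width: 27.6
finger_force: 20.0
```

```bash
python3 - <<'E'
from h import *
rel((591,152,200),15)
look(5,(312,210),(200,180))
E
```

```text
t 12.45 grasp [591.5 152.1 105.4] xhead 15.0 shift mm [ -0.6  -0.  -94.6]
spin 0.0177681614383971
scene [[309.1700134277344, 213.14999389648438], [0.10999999940395355, -0.9900000095367432], [307.45001220703125, 228.38999938964844], [310.760009765625, 199.08999633789062], 260]
top [[89.41999816894531, 113.93000030517578], [1.0, 0.029999999329447746], [45.97999954223633, 112.80999755859375], [132.10000610351562, 115.04000091552734], 817]
```

Call:
drive_tool:
  rows:
    - {"dx": 0,"dy": 0,"dz": 0.01,"spin": 0,"hand": 0}
    - {"dx": 0,"dy": 0,"dz": 0.01,"spin": 0,"hand": 0}
    - {"dx": 0,"dy": 0,"dz": 0.005,"spin": 0,"hand": 0}
    - {"dx": 0,"dy": 0,"dz": 0.005,"spin": 0,"hand": 0}

```text
time_s: 13.05
tool_pos: [591.8, 152.1, 56.6]
eef_rot: [0.0, 0.991, 0.131, -0.0]
contact_force: [-0.4, -0.4, -2.9]
grip_width: 27.4
finger_force: 20.0
```

Call:
drive_tool:
  rows:
    - {"dx": 0,"dy": 0,"dz": 0.005,"spin": 0,"hand": 0}
    - {"dx": 0,"dy": 0,"dz": 0.005,"spin": 0,"hand": 0}
    - {"dx": 0,"dy": 0,"dz": 0.005,"spin": 0,"hand": 0}

```text
time_s: 13.42
tool_pos: [591.9, 152.2, 41.8]
eef_rot: [-0.0, 0.991, 0.131, 0.0]
contact_force: [0.5, -0.9, -2.7]
grip_width: 27.3
finger_force: 20.0
```

Call:
drive_tool:
  rows:
    - {"dx": 0,"dy": 0,"dz": 0.005,"spin": 0,"hand": 0}
    - {"dx": 0,"dy": 0,"dz": 0.005,"spin": 0,"hand": 0}
    - {"dx": 0,"dy": 0,"dz": 0.005,"spin": 0,"hand": 0}

```text
time_s: 13.8
tool_pos: [592.0, 152.0, 27.1]
eef_rot: [-0.0, 0.991, 0.131, 0.0]
contact_force: [-2.0, -0.8, 3.2]
grip_width: 26.9
finger_force: 20.0
```

Call:
drive_tool:
  rows:
    - {"dx": 0,"dy": 0,"dz": 0.005,"spin": 0,"hand": 0}
    - {"dx": 0,"dy": 0,"dz": 0.005,"spin": 0,"hand": 0}
    - {"dx": 0,"dy": 0,"dz": 0.005,"spin": 0,"hand": 0}
    - {"dx": 0,"dy": 0,"dz": 0.005,"spin": 0,"hand": 0}
  squeeze: 10

```text
time_s: 14.3
tool_pos: [591.9, 152.2, 6.7]
eef_rot: [0.0, 0.991, 0.131, -0.0]
contact_force: [-0.3, -1.3, -0.2]
grip_width: 27.9
finger_force: 10.0
```

Call:
drive_tool:
  rows:
    - {"dx": 0,"dy": 0,"dz": 0.006,"spin": 0,"hand": 0}
    - {"dx": 0,"dy": 0,"dz": 0.006,"spin": 0,"hand": 0}
    - {"dx": 0,"dy": 0,"dz": 0.006,"spin": 0,"hand": 0}

```text
time_s: 14.68
tool_pos: [591.9, 152.2, -11.4]
eef_rot: [0.0, 0.991, 0.131, -0.0]
contact_force: [-2.4, -1.1, -0.5]
grip_width: 27.3
finger_force: 10.0
```

Call:
drive_tool:
  rows:
    - {"dx": 0,"dy": 0,"dz": 0.005,"spin": 0,"hand": 0}
    - {"dx": 0,"dy": 0,"dz": 0.005,"spin": 0,"hand": 0}
    - {"dx": 0,"dy": 0,"dz": 0,"spin": 0,"hand": 0}

```text
time_s: 15.05
tool_pos: [591.9, 152.2, -21.3]
eef_rot: [0.0, 0.991, 0.131, 0.0]
contact_force: [0.6, -0.3, -0.9]
grip_width: 27.6
finger_force: 10.0
```

```bash
python3 - <<'E'
from h import *
rel((591,152,14),15)
look(6,(312,225),(200,180))
h=np.array([np.cos(np.radians(15)),np.sin(np.radians(15)),0]);g=np.array([592,152,20.])
for d in(-40,0,60,80,160):print(d,proj('scene',g+d*h),proj('top',g+d*h))
E
```

```text
t 15.05 grasp [591.9 152.2  -2.3] xhead 15.0 shift mm [ -0.9  -0.1 -16.3]
spin 0.014104610400778483
scene [[305.9200134277344, 240.63999938964844], [0.05000000074505806, -1.0], [305.2900085449219, 252.17999267578125], [306.5199890136719, 229.80999755859375], 192]
top [[89.18000030517578, 113.91999816894531], [1.0, 0.029999999329447746], [45.97999954223633, 112.83000183105469], [132.0800018310547, 114.98999786376953], 818]
-40 [305.48041049 227.95045388] [212.69467182 199.2261869 ]
0 [305.21289244 239.01779894] [210.12640688 187.85255974]
60 [304.78717499 256.62992564] [206.32410893 171.01398574]
80 [304.63826953 262.79021322] [205.06982818 165.4593713 ]
160 [304.00401764 289.0295058 ] [200.11711401 143.52614954]
```

Call:
drive_tool:
  rows:
    - {"dx": 0,"dy": 0,"dz": 0.005,"spin": 0,"hand": 0}
    - {"dx": 0,"dy": 0,"dz": 0.005,"spin": 0,"hand": 0}
    - {"dx": 0,"dy": 0,"dz": 0,"spin": 0,"hand": 0}

```text
time_s: 15.52
tool_pos: [591.7, 152.2, -31.4]
eef_rot: [0.0, 0.991, 0.131, -0.0]
contact_force: [-1.0, -0.6, -0.6]
grip_width: 27.6
finger_force: 10.0
```

Call:
drive_tool:
  rows:
    - {"dx": 0,"dy": 0,"dz": 0.002,"spin": 0,"hand": 0}
    - {"dx": 0,"dy": 0,"dz": 0.002,"spin": 0,"hand": 0}

```text
time_s: 15.78
tool_pos: [592.4, 152.3, -34.1]
eef_rot: [-0.0, 0.991, 0.131, 0.0]
contact_force: [-4.0, -0.9, 12.7]
grip_width: 27.4
finger_force: 10.0
```

Call:
drive_tool:
  rows:
    - {"dx": 0,"dy": 0,"dz": 0.002,"spin": 0,"hand": 0}
    - {"dx": 0,"dy": 0,"dz": 0.002,"spin": 0,"hand": 0}

```text
time_s: 16.02
tool_pos: [593.4, 152.5, -37.3]
eef_rot: [-0.0, 0.991, 0.131, 0.001]
contact_force: [-2.1, -0.4, 13.8]
grip_width: 28.1
finger_force: 10.0
```

Call:
drive_tool:
  rows:
    - {"dx": 0,"dy": 0,"dz": -0.001,"spin": 0,"hand": 36}
    - {"dx": 0,"dy": 0,"dz": 0,"spin": 0,"hand": 38}
    - {"dx": 0,"dy": 0,"dz": 0,"spin": 0,"hand": 45}
    - {"dx": 0,"dy": 0,"dz": 0,"spin": 0,"hand": 60}
    - {"dx": 0,"dy": 0,"dz": 0,"spin": 0,"hand": 90}

```text
time_s: 16.65
tool_pos: [592.0, 152.1, -37.9]
eef_rot: [0.0, 0.991, 0.131, 0.0]
contact_force: [0.7, -0.6, 1.4]
grip_width: 52.0
finger_force: 1.0
```

Call:
drive_tool:
  rows:
    - {"dx": 0,"dy": 0,"dz": -0.02,"spin": 0,"hand": 100}
    - {"dx": 0,"dy": 0,"dz": -0.05,"spin": 0,"hand": 100}
    - {"dx": -0.03,"dy": 0,"dz": -0.05,"spin": 0,"hand": 100}
    - {"dx": -0.05,"dy": 0,"dz": -0.03,"spin": 0,"hand": 100}
    - {"dx": -0.05,"dy": 0,"dz": 0,"spin": 0,"hand": 100}
    - {"dx": 0,"dy": 0,"dz": 0,"spin": 0,"hand": 100}

```text
time_s: 17.4
tool_pos: [478.6, 123.9, 119.1]
eef_rot: [-0.004, 0.992, 0.13, 0.001]
contact_force: [-0.5, 0.9, 0.6]
grip_width: 87.2
finger_force: 0.0
```

```bash
python3 - <<'E'
from h import *
rel((591,152,14),15)
r=look(7,(305,240),(208,178))
for n in r: print(n,[onz(n,e,14 if 1 else 0).round(1) for e in r[n][2:4]])
a=[onz('scene',e,14)[:2] for e in r['scene'][2:4]];d=a[1]-a[0];print(np.degrees(np.arctan2(*d[::-1])))
p=cv2.imread('pics/top7.png');q=cv2.imread('pics/scene7.png')
cv2.imwrite("pics/c6.png",cv2.convertScaleAbs(np.hstack([cv2.resize(p[110:230,150:250],None,fx=4,fy=4),cv2.resize(q[190:310,255:355],None,fx=4,fy=4)]),alpha=1.4,beta=15))
E
```

```text
t 17.4 grasp [478.6 123.7 138.1] xhead 14.9 shift mm [115.4   2.6 124.5]
spin -0.06207719395752065
scene [[304.9100036621094, 225.77000427246094], [0.23000000417232513, -0.9700000286102295], [301.2799987792969, 240.8300018310547], [306.739990234375, 218.17999267578125], 56]
top [[89.41999816894531, 113.83000183105469], [1.0, 0.029999999329447746], [45.97999954223633, 112.72000122070312], [132.0500030517578, 114.91999816894531], 804]
scene [array([596.9, 142.8,  14. ]), array([511.2, 133.8,  14. ])]
top [array([845.9, 739.8,  14. ]), array([846.1, 438.1,  14. ])]
-173.96777222868047
```

View pics/c6.png

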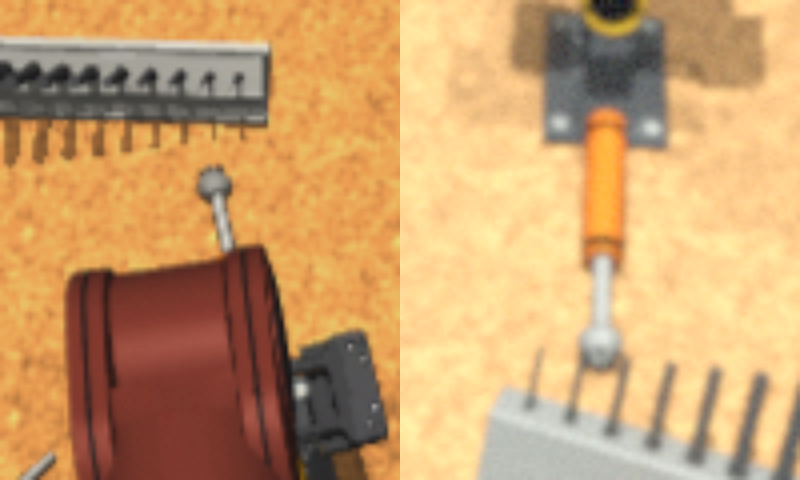

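```bash
python3 - <<'E'
from h import *
np.set_printoptions(precision=1,suppress=True)
for nm,a,z in(('butt',(306.2,219.4),22),('hend',(305.4,254.9),18),('shank',(304.8,262),17),('cut',(304.6,276),16),('tip',(304.5,281),16)): print(nm,onz('scene',a,z))
print('top cut',onz('top',(203.1,156.1),16),'sh',onz('top',(207.3,171.1),17),'sh2',onz('top',(205.3,163.6),17))
print(tri((304.6,276),(203.1,156.1)))
rel((676,175,22),15)
E
```

```text
butt [523.6 135.   22. ]
hend [642.4 167.2  18. ]
shank [664.5 172.   17. ]
cut [706.1 183.6  16. ]
tip [720.7 187.5  16. ]
top cut [703.1 181.5  16. ] sh [650.4 164.6  17. ] sh2 [676.5 172.6  17. ]
[703.9 182.7  12.6]
t 17.5 grasp [480.7 123.4 138. ] xhead 14.9 shift mm [201.5   0.4 117. ]
spin -0.12103220010067162
```

Call:
drive_tool:
  rows:
    - {"dx": 0.05,"dy": 0,"dz": 0,"spin": 0,"hand": 100}
    - {"dx": 0.05,"dy": 0,"dz": 0,"spin": 0,"hand": 100}
    - {"dx": 0.05,"dy": 0,"dz": 0.03,"spin": 0,"hand": 100}
    - {"dx": 0.043,"dy": 0,"dz": 0.04,"spin": 0,"hand": 100}
    - {"dx": 0,"dy": 0,"dz": 0.03,"spin": 0,"hand": 100}
    - {"dx": 0,"dy": 0,"dz": 0.03,"spin": 0,"hand": 100}
    - {"dx": 0,"dy": 0,"dz": 0.01,"spin": 0,"hand": 100}
    - {"dx": 0,"dy": 0,"dz": 0,"spin": 0,"hand": 50}

```text
time_s: 18.5
tool_pos: [661.6, 167.6, -20.0]
eef_rot: [0.003, 0.992, 0.127, 0.002]
contact_force: [1.3, 0.4, 0.3]
grip_width: 82.7
finger_force: 0.0
```

```bash
python3 - <<'E'
from h import *
rel((667,173.5,-16),15);look(8,(306,240),(208,178))
E
```

```text
t 18.5 grasp [661.5 167.7  -1. ] xhead 14.6 shift mm [ 6.7 -4.3 15. ]
spin -0.35025668288288614
scene [[64.44999694824219, 150.10000610351562], [0.9700000286102295, 0.23000000417232513], [52.65999984741211, 147.25999450683594], [77.19999694824219, 153.1699981689453], 60]
top [[211.07000732421875, 190.25], [0.25, 0.9700000286102295], [207.49000549316406, 176.38999938964844], [213.99000549316406, 201.52000427246094], 109]
```

Call:
drive_tool:
  rows:
    - {"dx": 0.005,"dy": -0.004,"dz": 0.013,"spin": 0,"hand": 50}
    - {"dx": 0,"dy": 0,"dz": 0,"spin": 0,"hand": 50}

```text
time_s: 18.85
tool_pos: [665.2, 175.2, -32.2]
eef_rot: [0.002, 0.992, 0.129, 0.003]
contact_force: [-0.6, -0.2, -0.2]
grip_width: 57.1
finger_force: 0.0
```

```bash
python3 - <<'E'
from h import *
rel((667,173.5,-16),15)
r=axis(blob(orange(cv2.imread('pics/top8.png')),(208,178)));a,b=[onz('top',e,20) for e in r[2:4]];d=a-b;print(a,b,np.degrees(np.arctan2(d[1],d[0])))
E
```

```text
t 18.85 grasp [665.1 175.3 -13.2] xhead 14.8 shift mm [1.4 2.2 2.9]
spin -0.21475636029444445
[631.31715261 162.68854597  20.        ] [545.65300206 136.96647253  20.        ] 16.713251010145086
```

Call:
drive_tool:
  rows:
    - {"dx": 0.001,"dy": 0.002,"dz": 0.001,"spin": 0,"hand": 0}
    - {"dx": 0,"dy": 0,"dz": 0,"spin": 0,"hand": 0}
    - {"dx": 0,"dy": 0,"dz": 0,"spin": 0,"hand": 0}
    - {"dx": 0,"dy": 0,"dz": 0,"spin": 0,"hand": 0}
    - {"dx": 0,"dy": 0,"dz": 0,"spin": 0,"hand": 0}
  squeeze: 6

```text
time_s: 19.48
tool_pos: [667.1, 172.3, -32.3]
eef_rot: [0.002, 0.992, 0.128, 0.003]
contact_force: [-0.6, 0.5, -0.0]
grip_width: 11.8
finger_force: 6.0
```

Call:
drive_tool:
  rows:
    - {"dx": 0,"dy": 0,"dz": -0.008,"spin": 0,"hand": 0}
    - {"dx": 0,"dy": 0,"dz": -0.008,"spin": 0,"hand": 0}
    - {"dx": 0,"dy": 0,"dz": -0.008,"spin": 0,"hand": 0}
    - {"dx": 0,"dy": 0,"dz": -0.008,"spin": 0,"hand": 0}
    - {"dx": 0,"dy": 0,"dz": -0.01,"spin": 0,"hand": 0}
    - {"dx": 0,"dy": 0,"dz": -0.01,"spin": 0,"hand": 0}
    - {"dx": 0,"dy": 0,"dz": -0.01,"spin": 0,"hand": 0}
  squeeze: 4

```text
time_s: 20.35
tool_pos: [666.7, 172.5, 30.4]
eef_rot: [0.002, 0.992, 0.128, 0.003]
contact_force: [-0.2, 0.3, -2.8]
grip_width: 11.6
finger_force: 4.0
```

```bash
python3 - <<'E'
from h import *
rel((667,173.5,-16),15);r=look(9,(306,225),(211,190))
A,B=r['scene'],r['top'];N,D,v=line3(A[:2],B[:2]);P=np.linalg.lstsq(np.array(N),np.array(D),rcond=None)[0];v=v if v[0]>0 else -v
print(v.round(3),[on(n,e,(P,v)).round(0) for n in r for e in r[n][2:4]])
E
```

```text
t 20.35 grasp [666.5 172.6  49.4] xhead 14.7 shift mm [ 0.3 -1.1 65.4]
spin -0.2922142426072156
scene [[65.61000061035156, 150.11000061035156], [0.9599999785423279, 0.2800000011920929], [52.88999938964844, 146.3699951171875], [77.41999816894531, 153.57000732421875], 57]
top [[209.92999267578125, 187.64999389648438], [0.27000001072883606, 0.9599999785423279], [206.2100067138672, 174.22000122070312], [213.13999938964844, 199.24000549316406], 100]
[0.662 0.169 0.73 ] [array([1414.,  358.,  999.]), array([1420.,  359., 1006.]), array([617., 155., 120.]), array([550., 137.,  46.])]
```

Call:
drive_tool:
  rows:
    - {"dx": 0,"dy": 0,"dz": 0,"spin": 0,"hand": 0}
    - {"dx": 0,"dy": 0,"dz": -0.05,"spin": 0,"hand": 0}
    - {"dx": 0,"dy": 0,"dz": 0,"spin": 0,"hand": 0}
  squeeze: 3

```text
time_s: 20.82
tool_pos: [668.9, 172.6, 83.3]
eef_rot: [0.002, 0.992, 0.128, 0.006]
contact_force: [1.0, 0.6, 0.9]
grip_width: 11.7
finger_force: 3.0
```

```bash
cat >> h.py <<'E'
def pred(lg=147,zb=38):
    s,p,R=st();g=p-19*R[:,2]+[0,0,zb];h=np.array([np.cos(np.radians(15)),np.sin(np.radians(15)),0])
    for pt in(0,20,40,60,80):
        v=h*np.cos(np.radians(pt))+np.array([0,0,np.sin(np.radians(pt))])
        print(pt,[proj(n,g-v*d).round(1).tolist() for n in('scene','top') for d in(lg,lg-120)])
E
python3 - <<'E'
from h import *
rel((667,173.5,-16),15);r=look(10,(306,210),(211,190));pred()
E
```

```text
t 20.82 grasp [668.6 172.6 102.3] xhead 14.7 shift mm [ -2.7  -1.8 118.3]
spin -0.30240726554787045
scene [[65.95999908447266, 150.19000244140625], [0.9599999785423279, 0.2800000011920929], [53.54999923706055, 146.50999450683594], [77.1500015258789, 153.5], 53]
top [[89.04000091552734, 114.0], [1.0, 0.019999999552965164], [45.97999954223633, 112.93000030517578], [132.10000610351562, 115.06999969482422], 826]
0 [[309.6, 190.2], [309.0, 224.0], [210.7, 202.9], [202.3, 165.6]]
20 [[307.9, 205.9], [308.7, 227.0], [211.8, 202.4], [202.6, 165.8]]
40 [[306.4, 223.9], [308.4, 230.7], [211.5, 196.9], [202.6, 165.0]]
60 [[305.2, 242.6], [308.1, 234.5], [210.0, 187.3], [202.4, 163.3]]
80 [[304.3, 260.7], [307.9, 238.1], [207.5, 175.0], [201.9, 160.9]]
```

Call:
drive_tool:
  rows:
    - {"dx": 0,"dy": 0,"dz": 0,"spin": 0,"hand": 0}
  squeeze: 6

```text
time_s: 21.05
tool_pos: [665.8, 172.8, 78.6]
eef_rot: [0.002, 0.992, 0.128, 0.003]
contact_force: [1.6, -0.8, 0.2]
grip_width: 11.4
finger_force: 6.0
```

```bash
python3 - <<'E'
from h import *
from cell import eyes
rel((667,173.5,-16),15)
for n,(x,y,w,h) in(('scene',(285,185,45,85)),('top',(185,150,45,60))):
    p=eyes.read_camera(n)["pixels"][:,:,::-1];cv2.imwrite(f"pics/{n}11.png",p);q=cv2.cvtColor(p,cv2.COLOR_BGR2HSV)
    m=cv2.inRange(q,(2,170,40),(14,255,255))[y:y+h,x:x+w]; print(n);print('\n'.join(f'{y+2*i} '+''.join('#' if v else '.' for v in r) for i,r in enumerate(m[::2])))
E
```

```text
t 21.05 grasp [665.7 172.8  97.6] xhead 14.7 shift mm [  0.9  -0.8 113.6]
spin -0.28642150152342083
scene
185 .............................................
187 .............................................
189 .............................................
191 .............................................
193 .............................................
195 .............................................
197 .............................................
199 .............................................
201 .............................................
203 .............................................
205 .............................................
207 .............................................
209 .............................................
211 .............................................
213 .............................................
215 .............................................
217 .............................................
219 .............................................
221 .............................................
223 ........................................
[... 1959 characters left out ...]

182 ..###########.#################...#.#########
184 ..################.##############.###.#######
186 .##################.#############.###########
188 ..#######.#######################......##....
190 ###########.####.##############.......##...#.
192 #############.###############.###..##......#.
194 ########################...######.##.....#...
196 ###############################.###...#......
198 .#####.#######################....####.......
200 .##########.#######.###########...######.....
202 .##################.###########.#..#.....#...
204 ..#.###.#######.##############.###..#........
206 ##############.##########.###................
208 .###..##############.........................
```

```bash
python3 - <<'E'
from h import *
p=cv2.imread('pics/scene11.png')
for y in range(200,282,3): print(y,' '.join('%3d/%3d/%3d'%tuple(p[y,x][::-1]) for x in range(292,326,3)))
E
```

```text
200  54/ 47/ 48  54/ 43/ 34  35/ 26/ 16  31/ 24/ 24  17/ 13/ 17   6/ 18/  9  14/  4/  6  21/ 14/ 19   5/ 11/  6  21/ 15/ 21   4/  6/  6  23/ 26/ 27
203  66/ 61/ 58  76/ 65/ 42  64/ 53/ 28  58/ 48/ 25  15/ 12/ 20  21/ 20/ 20   7/  9/  7   7/  9/ 18  23/ 28/ 24  13/  5/ 12  16/ 17/ 14  19/ 16/ 15
206  92/ 89/ 84  71/ 70/ 68  40/ 39/ 45  28/ 25/ 33  20/ 26/ 20  13/ 11/  2   4/  0/  8   7/ 16/  8  12/ 14/ 18   0/  3/  0  15/  9/ 12   4/ 10/  4
209  76/ 78/ 73  62/ 62/ 61  43/ 44/ 48  29/ 32/ 33  29/ 35/ 35   2/  0/  2   1/  0/ 13   0/  3/  0  19/ 19/ 17  11/ 11/ 17   9/ 21/  8   0/  3/  5
212  35/ 39/ 37  40/ 44/ 44  45/ 44/ 43  45/ 47/ 51  28/ 30/ 37  12/ 10/ 15   9/ 16/ 12   0/ 11/ 10   0/  7/  5  13/ 14/ 10  13/ 14/  7   2/  2/  3
215  77/ 76/ 78  55/ 52/ 43  66/ 54/ 28  54/ 45/ 26  50/ 42/ 30  44/ 38/ 28  42/ 33/ 23  37/ 29/ 26  36/ 27/ 24  30/ 29/ 20  27/ 30/ 24  20/ 23/ 21
218  93/ 94/ 95  77/ 76/ 70  59/ 53/ 46  57/ 53/ 41  64/ 54/ 46  66/ 58/ 45  81/ 77/ 67  65/ 55/ 34  64/ 53/ 32  61/ 49/ 30  70/ 59/ 40  67/ 55/ 36
221 103/105/104 110/101/ 77  33/ 39/ 43  40/ 43/ 48  39/ 39/ 45 
[... 2343 characters left out ...]
 165/128/ 85 160/125/ 82 126/ 97/ 63 115/ 88/ 54 123/ 95/ 65 156/122/ 79 168/133/ 89 168/131/ 86 175/137/ 91
272 158/122/ 80 157/121/ 77 166/130/ 86 164/129/ 84 167/132/ 86 159/125/ 82 151/118/ 77 160/124/ 83 166/132/ 88 161/125/ 82 157/124/ 82 156/123/ 80
275 154/120/ 81 162/129/ 86 160/125/ 82 165/128/ 86 166/130/ 85 175/138/ 95 170/133/ 88 161/127/ 85 163/129/ 88 153/118/ 79 153/120/ 78 159/125/ 82
278 157/124/ 83 156/120/ 80 151/118/ 78 132/106/ 78 171/135/ 89 187/153/102 163/128/ 89 156/125/ 85 173/138/ 91 170/137/ 92 169/136/ 93 169/132/ 89
281 184/147/ 97 166/131/ 88 150/120/ 79 121/ 95/ 69 185/153/102 188/152/102 133/107/ 79 163/129/ 89 183/145/ 96 182/142/ 97 118/ 96/ 76 170/134/ 93
```

Call:
drive_tool:
  rows:
    - {"dx": 0,"dy": 0,"dz": 0,"spin": 0,"hand": 0}

```text
time_s: 21.28
tool_pos: [665.8, 172.5, 78.9]
eef_rot: [0.002, 0.992, 0.128, 0.003]
contact_force: [0.1, 0.4, -1.3]
grip_width: 11.2
finger_force: 6.0
```

```bash
python3 - <<'E'
from h import *
p=cv2.imread('pics/top11.png');q=cv2.imread('pics/top9.png')
h=np.array([.966,.259,0]);g=np.array([665.7,172.8,136.])
for pt in(0,20,40,60,90):
    v=h*np.cos(np.radians(pt))+np.array([0,0,np.sin(np.radians(pt))]);print(pt,'top cutter',proj('top',g+40*v).round(1),'butt',proj('top',g-147*v).round(1),'sc',proj('scene',g+40*v).round(1))
sat=lambda p:(p.max(2).astype(int)-p.min(2))
for y in range(146,206,2):
    print(y,''.join(('g' if sat(p)[y,x]<35 and p[y,x].max()>60 else 'k' if p[y,x].max()<60 else 'O' if p[y,x,2]>2.6*p[y,x,1] and p[y,x,2]>120 else 'r' if p[y,x,2]>2.0*p[y,x,1] else '.') for x in range(180,235)))
E
```

```text
0 top cutter [197.8 145.7] butt [210.8 203.3] sc [308.7 245.3]
20 top cutter [197.4 145.1] butt [211.8 202.8] sc [309.2 240.8]
40 top cutter [197.3 146.1] butt [211.5 197.2] sc [309.7 235.1]
60 top cutter [197.6 148.6] butt [210.  187.6] sc [310.1 229.1]
90 top cutter [198.8 154.3] butt [206.1 168.5] sc [310.4 221.2]
146 rrrrrrkkkkrrkkkkkkkkkkkkkkkkkk.........gkkkkkkkkkk.....
148 rrrrrrkkkkkkkkkkkkkkkkkkkkkkkkg.........kkkkkkkkgk.....
150 rrrrrkkkkkkkkkkkkkkkkkkkkkkkkkk.........gkkkkkkkkkg....
152 rrrrrkkkkkkkkkkkkkkkkkkkkkkkkkk.....ggkkkkkkkkkgkkk....
154 rrrrkkkkkkkkkkkkkkkkkkkkkkkkkkkkkkkkkkk..kkkkkkkkkk....
156 rrrrkkkkkkkkkkkkkkkkkkkkkkkkkkkk.........kkkkkkkkkk....
158 rrrkkkkkkkkkkkkkkkkkkkkkkkkkkkkkkkkkkkkkkk.....kkk.....
160 rrrkkkkkkkkkkkkkkkkkkkkkkkkkkkkkk......................
162 rrrkkkkkkkkkkkkkkkkkkkkkkkkkkkkkkk.....................
164 rrkkkkkkkkkkkkkkk.....kkkkr............................
166 rrkkkkkkkkkkkkkkk....rkkkkrr...........................
168 rkkkkkkkkk..........rrrrrrkkk..........................
170 rkkkkkkkkk..........kkkkkkkrr..........................
1
[... 318 characters left out ...]
.........rrrrrrrrr......................
184 kkkkkkk................kkrrrrrrrr......................
186 kkkkkk...................rrrrrrrrr.....................
188 kkkkkk....................rrrrrrrrr....................
190 kkkkk...................kkkrrrrrrrkk...................
192 kkkkk.....................kkrrrrrkkk...................
194 kkkk.......................kkkkkkrrr...................
196 kkkk.........................rrrrr.....................
198 kkkk...................................................
200 kkk....................................................
202 kkk....................k...............................
204 kk...........................................ggg.......
```

Call:
drive_tool:
  rows:
    - {"dx": 0,"dy": 0,"dz": 0,"spin": 0,"hand": 0}
    - {"dx": 0,"dy": 0,"dz": -0.02,"spin": 0,"hand": 0}
    - {"dx": 0,"dy": 0,"dz": -0.03,"spin": 0,"hand": 0}
    - {"dx": -0.02,"dy": 0,"dz": -0.023,"spin": 0,"hand": 0}
    - {"dx": -0.033,"dy": 0,"dz": 0,"spin": 0,"hand": 0}
    - {"dx": 0,"dy": 0,"dz": 0,"spin": 0,"hand": 0}
  squeeze: 45

```text
time_s: 22.02
tool_pos: [613.2, 158.7, 153.8]
eef_rot: [0.001, 0.992, 0.127, 0.003]
contact_force: [0.1, 0.5, -2.2]
grip_width: 10.5
finger_force: 45.0
```

```bash
cat >> h.py <<'E'
def asc(k):
    from cell import eyes
    for n,(x0,x1,y0,y1) in(('scene',(280,340,180,262)),('top',(190,235,165,230))):
        p=eyes.read_camera(n)["pixels"][:,:,::-1];cv2.imwrite(f"pics/{n}{k}.png",p);p=p.astype(int);print(n,x0)
        for y in range(y0,y1,2):
            print(y,''.join(('g' if p[y,x].max()-p[y,x].min()<30 and p[y,x].max()>60 else 'k' if p[y,x].max()<60 else 'Y' if p[y,x,1]>2.2*p[y,x,0] and p[y,x,2]<1.7*p[y,x,1] else 'r' if p[y,x,2]>1.8*p[y,x,1] else '.') for x in range(x0,x1)))
E
python3 - <<'E'
from h import *
rel((614,157.7,170.7),15);asc(12);pred()
E
```

```text
t 22.02 grasp [613.1 158.7 172.8] xhead 14.6 shift mm [0.6 1.2 2.1]
spin -0.352393804946459
scene 280
180 .....gggggggggggg..gkkkkkkkkkkg..........kkkkkkkkkkkg.......
182 ....................kkkkkkkkkkgggggggggggkkkkkkkkkkkgggggggg
184 ...................kkkkkkkkkkkk.....gkkkkkkkkkkkkkkkgggggggg
186 ......................kkkkkkkkkkkYYYkkkkkkkkkkkkkkkk........
188 ....................YYYkkkkkkkkkkkkkkkkkkkkk..gkkkk.........
190 ....................YYYkkkkkkkkkkkkkkkkkkk..................
192 .....................YYYkkkkkkkkkkkkkkkkk...................
194 ............gggggggg.YYYY.kkkkgggggggkkk....................
196 ............gggggggg.gYYYYYggggggggggggk....................
198 ............ggggggggkkkg..ggggggggggggggk...................
200 ............gggggggggkkggkggggggggggggggk...................
202 ............gggggggggkkggkkgggggggggggkkk...................
204 ............gggggggggkkk.rr....gggggkkkkkg..................
206 ............gggggggggkkk.rrrrr..r..kkkkkk...................
208 ............gggggggggkkkkkrrrrr.rkkkkkkkkg..................
210 ...........gggggggg
[... 2963 characters left out ...]
kkkkkkk....
217 .............kkkkkkkkkkkkkkkkkkkkkkkkkkkg....
219 ...Y..........kkkkkkkkkkkkYYYYYYY.kkkkkkkk...
221 .............YkkkkkkkkYYYYYYYYYYYY.kkkkkk....
223 ...............kkkkkkkYYYYYYYYYYYYYgkkkkkkg..
225 ...............kkkkkkkkYYYYYYYYYYYY.k.kkkkg..
227 ..........Y....YkkkkkkYYYYYYYYYYYYYYgkkkkkkg.
229 ..........Y.....kkkkkkkYYYYYYYYYYYYYkkkkkkkg.
0 [[312.6, 155.6], [312.3, 187.2], [211.7, 217.7], [202.7, 177.3]]
20 [[310.9, 172.4], [311.9, 190.4], [212.8, 216.5], [203.0, 177.4]]
40 [[309.3, 190.9], [311.6, 194.2], [212.5, 209.9], [203.0, 176.4]]
60 [[308.1, 209.8], [311.4, 198.0], [210.8, 199.3], [202.7, 174.5]]
80 [[307.3, 227.4], [311.2, 201.5], [208.2, 186.0], [202.2, 171.9]]
```

Call:
drive_tool:
  rows:
    - {"dx": 0.05,"dy": 0,"dz": 0.02,"spin": 0.3,"hand": 0}
    - {"dx": 0,"dy": 0,"dz": 0.03,"spin": 0,"hand": 0}
    - {"dx": 0,"dy": 0,"dz": 0.025,"spin": 0,"hand": 0}
    - {"dx": 0,"dy": 0,"dz": 0.008,"spin": 0,"hand": 0}
    - {"dx": 0,"dy": 0,"dz": 0,"spin": 0,"hand": 0}
  squeeze: 25

```text
time_s: 22.75
tool_pos: [663.6, 171.8, 69.8]
eef_rot: [0.002, 0.992, 0.125, 0.003]
contact_force: [-0.9, -0.4, -1.8]
grip_width: 10.7
finger_force: 25.0
```

Call:
drive_tool:
  rows:
    - {"dx": 0,"dy": 0,"dz": 0.004,"spin": 0,"hand": 0}
    - {"dx": 0,"dy": 0,"dz": 0.004,"spin": 0,"hand": 0}

```text
time_s: 23.0
tool_pos: [664.6, 172.2, 62.8]
eef_rot: [0.002, 0.992, 0.126, 0.004]
contact_force: [1.6, 1.2, 1.7]
grip_width: 10.9
finger_force: 25.0
```

Call:
drive_tool:
  rows:
    - {"dx": 0.003,"dy": 0,"dz": 0.004,"spin": 0,"hand": 0}
    - {"dx": 0.003,"dy": 0,"dz": 0.004,"spin": 0,"hand": 0}

```text
time_s: 23.25
tool_pos: [669.7, 173.5, 53.6]
eef_rot: [0.002, 0.992, 0.125, 0.003]
contact_force: [0.9, 0.1, 0.3]
grip_width: 10.7
finger_force: 25.0
```

Call:
drive_tool:
  rows:
    - {"dx": 0.003,"dy": 0,"dz": 0.004,"spin": 0,"hand": 0}
    - {"dx": 0.002,"dy": 0,"dz": 0.003,"spin": 0,"hand": 0}
    - {"dx": 0,"dy": 0,"dz": 0,"spin": 0,"hand": 0}

```text
time_s: 23.62
tool_pos: [673.9, 174.4, 46.1]
eef_rot: [0.002, 0.992, 0.125, 0.003]
contact_force: [1.1, 0.3, -1.4]
grip_width: 10.5
finger_force: 25.0
```

Call:
drive_tool:
  rows:
    - {"dx": 0,"dy": 0,"dz": -0.03,"spin": -0.6,"hand": 0}
    - {"dx": 0,"dy": 0,"dz": -0.05,"spin": 0,"hand": 0}
    - {"dx": -0.02,"dy": 0,"dz": -0.025,"spin": 0,"hand": 0}
    - {"dx": -0.04,"dy": 0,"dz": 0,"spin": 0,"hand": 0}
    - {"dx": 0,"dy": 0,"dz": 0,"spin": 0,"hand": 0}
  squeeze: 45

```text
time_s: 24.25
tool_pos: [612.9, 158.3, 151.1]
eef_rot: [0.001, 0.992, 0.13, 0.002]
contact_force: [0.6, 1.1, -2.2]
grip_width: 10.3
finger_force: 45.0
```

```bash
python3 - <<'E'
from h import *
rel((614,157.7,170.7),15);asc(13);pred()
h=np.array([.966,.259,0])
s,p,R=st();g=p+[0,0,57]
for pt in(30,40,50):
    c,q=np.cos(np.radians(pt)),np.sin(np.radians(pt));v=h*c+[0,0,q];n=-h*q+[0,0,c]
    print(pt,'cut',proj('scene',g+40*v),'butt top rim top',proj('top',g-147*v+14*n),'scene lower rim',proj('scene',g-147*v-14*n))
E
```

```text
t 24.25 grasp [612.8 158.3 170.1] xhead 14.9 shift mm [ 1.   0.9 -0.6]
spin -0.06348002254834739
scene 280
180 .........g.........gkkkkkkkkkk..........kkkkkkkkkkkkg.......
182 ............ggggg..gkkkkkkkkkkggggggggggkkkkkkkkkkkkg.......
184 ...................kkkkkkkkkkkkgggggggggkkkkkkkkkkkkgggggggg
186 ...................gkkkkkkkkkkkkk.YYkkkkkkkkkkkkkkkk....g.gg
188 ....................YYYkkkkkkkk.r..kkkkkkkkkkkkkkkkg........
190 ....................YYYkkkkkkkkrrrrkkkkkkk..................
192 ....................YYYYkkkkkkk.rrrkkkkkk...................
194 ............gggggggg..YYYYkkkkrrrrrkkkkk....................
196 ............ggggggggg.YYYYYkkkg....kkkkkg...................
198 ............ggggggggkkkgggkk.ggggggggkkkk...................
200 ............gggggggggkkgkkgggggggggggggkk...................
202 ............gggggggggk.gkkgggggggggggggkkg..................
204 ............gggggggggkkkkkgggggggggggggkkg..................
206 ............gggggggggkkkkkkgggggggggggkkk...................
208 ............ggggggggg.kkkkkkkkkggkkkkkkkkg..................
210 ............gg
[... 3340 characters left out ...]
 156.3], [312.1, 187.9], [211.9, 217.7], [202.9, 177.3]]
20 [[310.7, 173.0], [311.8, 191.1], [213.0, 216.5], [203.1, 177.4]]
40 [[309.2, 191.6], [311.5, 194.9], [212.6, 209.9], [203.1, 176.5]]
60 [[308.0, 210.4], [311.2, 198.7], [210.9, 199.3], [202.9, 174.6]]
80 [[307.1, 228.1], [311.1, 202.2], [208.3, 186.0], [202.4, 172.0]]
30 cut [312.69106018 200.11419991] butt top rim top [213.06488135 215.55828821] scene lower rim [309.47106491 187.25609323]
40 cut [312.93221228 197.10952674] butt top rim top [212.88316095 212.30307484] scene lower rim [308.77129644 196.75262731]
50 cut [313.14457816 194.05886445] butt top rim top [212.3707328  207.94063726] scene lower rim [308.15780684 206.22625065]
```

Call:
drive_tool:
  rows:
    - {"dx": 0.005,"dy": 0.001,"dz": 0.006,"spin": 0,"hand": 0}
    - {"dx": -0.0115,"dy": 0,"dz": 0.0097,"spin": 0,"hand": 0}
    - {"dx": -0.0115,"dy": 0,"dz": 0.0097,"spin": 0,"hand": 0}
    - {"dx": -0.0077,"dy": 0,"dz": 0.0064,"spin": 0,"hand": 0}
    - {"dx": 0,"dy": 0,"dz": 0,"spin": 0,"hand": 0}

```text
time_s: 24.98
tool_pos: [594.0, 152.1, 120.5]
eef_rot: [0.002, 0.991, 0.131, 0.006]
contact_force: [4.9, 1.1, 2.2]
grip_width: 10.1
finger_force: 45.0
```

Call:
drive_tool:
  rows:
    - {"dx": -0.0054,"dy": 0,"dz": 0.0045,"spin": 0,"hand": 0}
    - {"dx": -0.0054,"dy": 0,"dz": 0.0045,"spin": 0,"hand": 0}
    - {"dx": 0,"dy": 0,"dz": 0,"spin": 0,"hand": 0}

```text
time_s: 25.35
tool_pos: [595.4, 152.4, 118.7]
eef_rot: [0.001, 0.991, 0.132, 0.018]
contact_force: [31.8, 9.0, 24.1]
grip_width: 10.2
finger_force: 45.0
```

```bash
python3 - <<'E'
from h import *
rel((587,150.4,137),15);asc(14)
E
```

```text
t 25.35 grasp [594.7 152.3 137.7] xhead 15.1 shift mm [-7.9 -0.2  0.4]
spin 0.12287613839849598
scene 280
180 ..........................................kgkkkkkkkkkk.gkgk.
182 ...................kkkkkkkkkg.........kkkkkkgkk.g...........
184 ......gggggggggg..gkkkkkkkkkkg........gkkkkkkkkkkk..........
186 .............ggg..gkkkkkkkkkkggggggggggkkkkkkkkkkg..........
188 ..................kkkkkkkkkkkkkkkkk.kkkkkkkkkkkkkkgggggggggg
190 ......................kkkkkkkkkkkkkkkkkkkkkkkkkkkk..........
192 .....................YYYkkkkkkrrrkkkkkkkkkkkkkkkg...........
194 ............gggggggg.YYYkkkkkkrrr.kkkkkkg...................
196 ............ggggggggkg.Ykkkkkr.rrkkkkkkkg...................
198 ............ggggggggkkkkkkkkkrrrrkkkkkkkk...................
200 ............ggggggggkkkkkkkkkgg..kkkkkkkk...................
202 ............gggggggggkkkkkkgggggggggkkkkk...................
204 ............gggggggggkkkkggggggggggggkkkk...................
206 ............gggggggggkkkkgggggggggggggkkk...................
208 ............gggggggggkkkgggggggggggggkkkk...................
210 ............ggg
[... 2628 characters left out ...]

203 rkkkkkkkkk.......rrrrrrrrrrY.........kk......
205 kkkkkkkkk.........rrrrrrrrrkkk.ggkggkkk......
207 kkkkkkkkk.....Y...krrrrrrrrrkkkkk.ggkkk..Y.Y.
209 kkkkkkkkk....kkkkkkkrrrrrrrrkkkkkkkkkkkk....Y
211 kkkkkkkkk...kkkkkkkkrrrrrrrrrkkkkkkkkkkk.Y..Y
213 kkkkkkkk.....kkggkkkkrrrrrrrrkkkkkkkkkkk.....
215 kkkkkkkk.....kkkkkkkkrrrrrrrrrkkkkkkkkkkk....
217 kkkkkkkk.....kkkkkkkkkrrrrrrkkkkkkkkkkkkk....
219 kkkkkkkk......kkkkkkkkkkkkkkrrrYY.kkkkkkkk...
221 kkkkkkk.......kkkkkkkkkrrrrrrrrYYY.kkkkkkk...
223 kkkkkkk...Y....kkkkkkkYYY.YYYYYYYYY.kkkkkkk..
225 kkkkkk.........kkkkkkkkYYYYYYYYYYYYYkkkkkkk..
227 kkkkkkY.........kkkkkkYYYYYYYYYYYYYYgkkkkkkg.
229 kkkkkk.Y..Y......kkkkkkYYYYYYYYYYYYYkkkkkkkk.
```

Call:
drive_tool:
  rows:
    - {"dx": 0.0115,"dy": 0,"dz": -0.0097,"spin": 0,"hand": 0}
    - {"dx": 0.0077,"dy": 0,"dz": -0.0064,"spin": 0,"hand": 0}
    - {"dx": 0,"dy": 0,"dz": 0,"spin": 0,"hand": 0}

```text
time_s: 25.82
tool_pos: [599.7, 153.5, 126.2]
eef_rot: [0.002, 0.991, 0.13, 0.003]
contact_force: [-0.2, 0.2, -3.0]
grip_width: 10.2
finger_force: 45.0
```

```bash
python3 - <<'E'
from h import *
rel((587,150.4,137),15)
from cell import eyes
p=eyes.read_camera("top")["pixels"][:,:,::-1].astype(int);cv2.imwrite('pics/top15.png',p)
for y in range(188,236): print(y,''.join(('k' if p[y,x].max()<60 else 'r' if p[y,x,2]>2.1*p[y,x,1] else 'Y' if p[y,x,1]>2.2*p[y,x,0] and p[y,x,2]<1.7*p[y,x,1] else '.') for x in range(195,235)))
s,P,R=st();g=P+[0,0,57];h=np.array([.966,.259,0])
for lg in(140,147):
  for pt in(34,37,40):
    c,q=np.cos(np.radians(pt)),np.sin(np.radians(pt));v=h*c+[0,0,q];n=-h*q+[0,0,c]
    b=g-lg*v;d=(b-[429.3,108.1,48])@h;z=b[2]-48
    print(lg,pt,'rims top',proj('top',b+14*n).round(1),proj('top',b-14*n).round(1),'s',.766*d+.643*z,'perp',-.643*d+.766*z)
E
```

```text
t 25.82 grasp [599.6 153.6 145.2] xhead 15.0 shift mm [-13.   -0.2   8.2]
spin -0.009540786827159309
188 kkk......kkkkkkkkr......................
189 kkk.....Ykkkkkkrrr...................Y..
190 kkk.....Ykkrrrrrrr...............Y...Y..
191 kkk......krrrrrrrr.Ykk..................
192 kkk......krrrrrrrrrY..Y.................
193 kk.......Yrrrrrrrrr.........Y...........
194 kkY...kkYkrrrrrrrrr.Y....Y..............
195 kkkkkkkkkkkrrrrrrrrr....Y.........Y.....
196 kkkkkkkkkkkrrrrrrrrrY..........Y........
197 kk.kkkkkkkkrrrrrrrrr.Y..................
198 kkY.kkkkkk.rrrrrrrrr.Y.........Y......YY
199 kk..........rrrrrrrrrY..................
200 kkk.Y.......rrrrrrrrr................Y..
201 kkY.....Y...rrrrrrrrr..................Y
202 k.......Y...krrrrrrrrr...............Y..
203 k...........krrrrrrrrr..........kk......
204 k...Y.......krrrrrrrrr.........kk.......
205 k............rrrrrrrrrkkk.kkkkkkkk......
206 k............krrrrrrrrkkkkkkkkkkkk.Y..Y.
207 .............krrrrrrrrkkkkkkkkkkkk..YY..
208 ........YY.kkkrrrrrrrrrkkkkk....kk..Y...
209 ........kkkkkkkrrrrrrrrkkkkk....k.k.....
210 .....
[... 1104 characters left out ...]
Ykkkkkkkk..
235 .............kkkkkkkYYYYYYYYYkkkkkkkk...
140 34 rims top [215.2 218.6] [214.8 214.4] s 82.02371492580447 perp 5.00255516765273
140 37 rims top [215.1 217.6] [214.6 213.1] s 81.44796159059716 perp -2.305683234016648
140 40 rims top [215.  216.6] [214.4 211.8] s 81.25550369880087 perp -9.634126580801578
147 34 rims top [215.7 220.5] [215.3 216.4] s 75.06043466726952 perp 5.736545298365876
147 37 rims top [215.6 219.5] [215.1 215. ] s 74.45589366530186 perp -1.9371050233869838
147 40 rims top [215.5 218.4] [214.9 213.6] s 74.25381287891577 perp -9.631970537511172[ WARN:0@2.266] global loadsave.cpp:1063 imwrite_ Unsupported depth image for selected encoder is fallbacked to CV_8U.
```

```bash
python3 - <<'E'
from h import *
l=np.array([-.259,.966,0]);h=np.array([.966,.259,0])
for nm,c,z in(('handle',(209,192),150),('handle',(214.7,212),110),('butt',(216.8,219),100),('slv',(218.3,222.5),90),('slv',(219.2,228),88),('slv',(219.8,232),80)):
    X=onz('top',c,z);print(nm,(X-[470,119,0])@l,X@h)
q=cv2.imread('pics/scene0.png').astype(int)
for y in range(180,202): print(y,''.join('Y' if q[y,x,1]>1.9*q[y,x,0] else 'k' if q[y,x].max()<60 else '.' for x in range(296,322)))
print(proj('scene',(470,119,83.4)))
E
```

```text
handle -2.0203099132478077 573.4447715537907
handle -2.846192707892929 515.4448823001326
butt -3.759136011089563 493.82313791807695
slv -5.272575889501046 483.1072216075106
slv -4.097459692260841 465.8053611013324
slv -2.651596541892248 453.79074328981204
180 ..........................
181 ..........................
182 ........YYYYYYY...........
183 ......YYYYYYYYYYY.........
184 ......YYYYYYYYYYYY........
185 .....YYYYYYYYkYYYYY.......
186 .....YYYYkYkkkYYYYYY......
187 ....YYYYYkkkkkkkkYYY......
188 ....YYYYkkkkkkkkkYYYY.....
189 ....YYYYkkYkkkkkkYYYY.....
190 ....YYYYkkkkkkkYkYYYY.....
191 ....YYYkkkkkkkkkkYYYY.....
192 ....YYYYkkkkkkkkkYYY......
193 .....YYYYkkkkkkYYYYY......
194 .....YYYYYkkkkYYYYY.......
195 ......YYYYYYYYYYYYY.......
196 ....k.YYYYYYYYYYYY........
197 ....kk.YYYYYYYYYY.........
198 ....kkk..YYYYYYY..k.......
199 ....kkk..........kk.......
200 ....kkk..........kk.......
201 ....kkk..........kkk......
[307.74293415 189.95824631]
```

Call:
drive_tool:
  rows:
    - {"dx": -0.0045,"dy": 0,"dz": -0.0055,"spin": 0,"hand": 0}
    - {"dx": -0.0077,"dy": 0,"dz": 0.0064,"spin": 0,"hand": 0}
    - {"dx": -0.0038,"dy": 0,"dz": 0.0032,"spin": 0,"hand": 0}
    - {"dx": -0.0038,"dy": 0,"dz": 0.0032,"spin": 0,"hand": 0}
  squeeze: 25

```text
time_s: 26.38
tool_pos: [579.6, 148.7, 118.7]
eef_rot: [0.002, 0.991, 0.131, 0.003]
contact_force: [0.4, 0.9, -2.0]
grip_width: 10.7
finger_force: 25.0
```

Call:
drive_tool:
  rows:
    - {"dx": -0.0038,"dy": 0,"dz": 0.0032,"spin": 0,"hand": 0}
    - {"dx": -0.0038,"dy": 0,"dz": 0.0032,"spin": 0,"hand": 0}

```text
time_s: 26.62
tool_pos: [572.7, 146.6, 112.5]
eef_rot: [0.002, 0.991, 0.131, 0.003]
contact_force: [-0.4, 1.1, -2.2]
grip_width: 11.0
finger_force: 25.0
```

Call:
drive_tool:
  rows:
    - {"dx": -0.0054,"dy": 0,"dz": 0.0045,"spin": 0,"hand": 0}
    - {"dx": -0.0054,"dy": 0,"dz": 0.0045,"spin": 0,"hand": 0}
    - {"dx": -0.0054,"dy": 0,"dz": 0.0045,"spin": 0,"hand": 0}
  squeeze: 20

```text
time_s: 27.0
tool_pos: [557.0, 142.3, 98.8]
eef_rot: [0.002, 0.991, 0.131, 0.003]
contact_force: [0.6, 0.3, -2.8]
grip_width: 11.0
finger_force: 20.0
```

Call:
drive_tool:
  rows:
    - {"dx": -0.0054,"dy": 0,"dz": 0.0045,"spin": 0,"hand": 0}
    - {"dx": -0.0054,"dy": 0,"dz": 0.0045,"spin": 0,"hand": 0}

```text
time_s: 27.25
tool_pos: [548.3, 139.9, 90.6]
eef_rot: [0.002, 0.991, 0.131, 0.005]
contact_force: [11.4, 2.8, 8.8]
grip_width: 11.0
finger_force: 20.0
```

```bash
python3 - <<'E'
from h import *
rel((587,150.4,137),15);asc(16)
E
```

```text
t 27.25 grasp [548.1 139.9 109.6] xhead 15.0 shift mm [ 40.5   0.1 -27.1]
spin 0.015970609174360106
scene 280
180 ..........g.g....ggkkkkkkkkg.........kkkkkkkkkkkg...........
182 ...............gggkkkkkkkkkkggggggggggkkkkkkkkkkg...........
184 ..................kkkkkkkkkkkkkkkkkkkkkkkkkkkkkkgggggggggggg
186 ......................kkkkkkk..kkkkkkkkkkkkkkkkk............
188 ....................YYYkkkkkkrrrrkkkkkkk....................
190 ....................YYYkkkkkkrrrrkkkkk......................
192 .....................YYkkkkkrrrr.kkkk.......................
194 ............ggggggggg.YYkkkk.....kkkkgg.....................
196 ............gggggggg.kkkkkkgggggggkk.ggkg...................
198 ............ggggggggkkkkkggggggggggggkkkg...................
200 ............ggggggggkkkkgggggggggggg.kkkg...................
202 ............gggggggggkkkggggggggggggkkkkg...................
204 ............ggggggggkkkkkkgggggggggkkkkkg...................
206 ............gggggggggkkkkkkkkkkkkkkkkkkkg...................
208 ............ggggggggkkkkkkkkkkkkkkkkkkkkk...................
210 ...........
[... 2632 characters left out ...]

203 rrrrrrrrrrkkkkkkkkkkkkkkkkkkkk.......kk...Y..
205 rrrrrrrrrkkkkkkkkkkkkkrrkkkkkkkkkkkkkkk......
207 rrrrrrrrrkkkkkkkkkkkkkkkkkkkkkkkkkkkkkk...Yk.
209 rrrrrrrrrkkkkkkkkkkkkrrrrrrrkkkkkkgggkkk....Y
211 rrrrrrrrkkkkkkkkkkkkrrrrrrrrkkkkkkkkkkkkk..YY
213 rrrrrrrrkkkkkkkkkkkkkrrrrrrrrkkkkkkkkkkkk..Y.
215 rrrrrrrrkkkkkkkkkkkkkrrrrrrrrkkkkkkkkkkkk.Y..
217 rrrrrrrkkkkkkkkkkkkkkkrrrrrrrrkkkkkkkkkkkk...
219 rrrrrrrkkkkkkkkkkkkkkkkrrrrrrrrkkkkkkkkkkkk..
221 rrrrrrkkkkkkkkkkkkkkkkkrrrrrrrrkkYkkkkkkkkkY.
223 rrrrrrrkkkkkkkkkkkkkkkkrrrrrrrrkkYYkkkkkkkk..
225 rrrrrrkkkkkkkkkkkkkkkkkkrrrrrr.YYYY.kkkkkkk..
227 rrrrrrkkkkkkkkkkkkkkkkkYYYYYYYYYYYYYkkkkkkkg.
229 rrrrrrkkkkkkkkk.kkkkkkkYYYYYYYYYYYYYkkkkkkkk.
```

Call:
drive_tool:
  rows:
    - {"dx": -0.0038,"dy": 0,"dz": 0.0032,"spin": 0,"hand": 0}
    - {"dx": -0.0038,"dy": 0,"dz": 0.0032,"spin": 0,"hand": 0}
    - {"dx": 0,"dy": 0,"dz": 0,"spin": 0,"hand": 0}

```text
time_s: 27.72
tool_pos: [546.9, 139.4, 87.8]
eef_rot: [0.001, 0.991, 0.131, 0.01]
contact_force: [14.4, 3.9, 14.4]
grip_width: 11.1
finger_force: 20.0
```

Call:
drive_tool:
  rows:
    - {"dx": 0.004,"dy": 0,"dz": -0.003,"spin": 0,"hand": 20}
    - {"dx": 0,"dy": 0,"dz": 0,"spin": 0,"hand": 50}
    - {"dx": 0,"dy": 0,"dz": 0,"spin": 0,"hand": 100}
    - {"dx": 0,"dy": 0,"dz": 0,"spin": 0,"hand": 100}
    - {"dx": 0,"dy": 0,"dz": 0,"spin": 0,"hand": 100}
    - {"dx": 0,"dy": 0,"dz": 0,"spin": 0,"hand": 100}

```text
time_s: 28.48
tool_pos: [543.4, 138.6, 86.5]
eef_rot: [0.002, 0.991, 0.131, 0.003]
contact_force: [-0.5, 0.5, -1.0]
grip_width: 59.6
finger_force: 0.0
```

Call:
drive_tool:
  rows:
    - {"dx": 0,"dy": 0,"dz": -0.03,"spin": 0,"hand": 100}
    - {"dx": 0,"dy": 0,"dz": -0.05,"spin": 0,"hand": 100}
    - {"dx": 0,"dy": 0,"dz": -0.05,"spin": 0,"hand": 100}
    - {"dx": 0,"dy": -0.05,"dz": -0.02,"spin": 0,"hand": 100}
    - {"dx": 0,"dy": -0.06,"dz": 0,"spin": 0,"hand": 100}
    - {"dx": 0,"dy": -0.06,"dz": 0,"spin": 0,"hand": 100}
    - {"dx": 0,"dy": -0.06,"dz": 0,"spin": 0,"hand": 100}
    - {"dx": 0,"dy": 0,"dz": 0,"spin": 0,"hand": 100}

```text
time_s: 29.48
tool_pos: [480.1, 367.2, 234.4]
eef_rot: [0.002, 0.991, 0.135, 0.003]
contact_force: [0.6, -0.5, -0.2]
grip_width: 87.1
finger_force: 0.0
```

```bash
python3 - <<'E'
from h import *
r=look(17,(310,200),(214,210))
ax=np.array([.766*.966,.766*.259,.643]);n=np.array([-.643*.966,-.643*.259,.766]);F=np.array([429.3,108.1,48])
for s in(0,55,120,175,200):print(s,[proj(k,F-5*n+s*ax).round(1).tolist() for k in('scene','top')])
import h
from cell import eyes
for n_,(x0,x1,y0,y1) in(('scene',(290,330,170,215)),('top',(195,235,170,240))):
    p=cv2.imread(f'pics/{n_}17.png').astype(int);print(n_,x0)
    for y in range(y0,y1): print(y,''.join(('k' if p[y,x].max()<60 else 'g' if p[y,x].max()-p[y,x].min()<30 else 'r' if p[y,x,2]>2.1*p[y,x,1] else 'Y' if p[y,x,1]>2.2*p[y,x,0] and p[y,x,2]<1.7*p[y,x,1] else '.') for x in range(x0,x1)))
E
```

```text
scene [[307.8299865722656, 190.42999267578125], [0.1899999976158142, -0.9800000190734863], [306.29998779296875, 198.25], [308.8900146484375, 184.97999572753906], 86]
top [[215.36000061035156, 216.30999755859375], [0.23999999463558197, 0.9700000286102295], [213.02999877929688, 206.72000122070312], [217.6300048828125, 225.60000610351562], 155]
0 [[306.8, 190.5], [220.4, 235.2]]
55 [[307.6, 191.7], [216.6, 221.7]]
120 [[308.7, 193.4], [211.9, 204.8]]
175 [[309.6, 194.9], [207.6, 189.7]]
200 [[310.1, 195.7], [205.6, 182.6]]
scene 290
170 ........................................
171 ........................................
172 ........................................
173 ........................................
174 ........................................
175 ........................................
176 ........................................
177 ........................................
178 ........................................
179 ........................................
180 ........................................
181 ........................................
182 ...............YYYYY
[... 3918 characters left out ...]
YYYrrrrrrrrrYYYkkkkgggk..
225 ...........kkkkYYYkrrrrrrYYYYYkkkkgggg..
226 ...........gkkkgYYY.rrYYYYYYYYYkkggggg..
227 ...........gkkkkYYYYYYYYYYYYYYYkkkggggg.
228 ............kkkkkYYYYYYYYYYYYYYkkkkgggg.
229 ............kkkkkYYYYYYYYYYYYYYkkkggggg.
230 ............gkkkkYYYYYYYYYYYYYYkkkggggg.
231 ............ggkkkkYYYYYYYYYYYYYYkkkggggk
232 .............kkkkkYYYYYYYYYYYYYkkkkggggk
233 .............kkkkkYYYYYYYYYYYYYkkkkggggg
234 .............ggkkkkYYYYYYYYYYYkkkkkggggg
235 .............gkkkkkYYYYYYYYYYkkkkkkggggg
236 .............gkkkkkkkYYYYYYkkkkkYkkggggg
237 ..............gkkkkkkkkkkkkkkkkYYkkkgggg
238 ..............gkkkkkkkkkkkkkkkYYYkkkgggg
239 ..............gkkkkkkkkkkkkYYYYYkkkggggg
```

```bash
python3 - <<'E'
from h import *
h=np.array([.966,.259,0]);u=np.array([0,0,1.]);ax=.766*h+.643*u;n=-.643*h+.766*u;F=np.array([429.3,108.1,48])
a=np.radians(9.3);v=np.cos(a)*ax-np.sin(a)*n;m=np.sin(a)*ax+np.cos(a)*n
for e in(0,5,10,15):
    b=F+4.3*n+(e+2)*ax
    print(e,'cut mid scene',proj('scene',b+185*v).round(1),'top: tip',proj('top',b+200*v).round(1),'cut back',proj('top',b+175*v).round(1),'upper',proj('top',b+175*v+14*m).round(1),'hend ctr',proj('top',b+120*v).round(1),'hend up',proj('top',b+120*v+14*m).round(1),'low',proj('top',b+120*v-14*m).round(1))
E
```

```text
0 cut mid scene [309.2 203.3] top: tip [205.3 179.2] cut back [207.3 186.8] upper [207.4 188.3] hend ctr [211.6 203. ] hend up [211.7 204.7] low [211.5 201.3]
5 cut mid scene [309.3 203.5] top: tip [204.9 177.8] cut back [206.9 185.4] upper [207.  186.9] hend ctr [211.3 201.6] hend up [211.4 203.3] low [211.2 200. ]
10 cut mid scene [309.4 203.7] top: tip [204.5 176.4] cut back [206.5 184. ] upper [206.6 185.5] hend ctr [210.9 200.3] hend up [211. 202.] low [210.8 198.7]
15 cut mid scene [309.5 203.9] top: tip [204.1 174.9] cut back [206.2 182.6] upper [206.2 184.1] hend ctr [210.5 199. ] hend up [210.6 200.6] low [210.4 197.3]
```

```bash
python3 -c "
from cell import job
print(job.sign_off())"
```

```text
the job is handed in; nothing more can be done
None
```

The countersink is handle-down in the yellow sleeve with its cutter up and out. The last camera images put its butt at the sleeve floor and its axis drooping about 9° from the sleeve's axis, inside the 15° limit. The gripper is open and clear, and the job was handed in after about 29.5 s; no verdict came back.

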